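# Ease a press-fit lid off a vacuum vessel with a wedge

## Task

Ease up the press-fit lid of the steel vessel with the wedge kept in the holster: slide the wedge into the seam from the ledge under one ear of the lid, then from the opposite one, taking turns, until both ears have risen at least 8 mm (the wedge in up to its shoulder gives about 10). The lid must come up evenly, so never let one ear get more than 7 mm higher than the other, and end with the two within 3 mm. Touch the lid with nothing but the wedge, leave everything else on the bench where it is, and finish with the wedge lying flat on the bench, underside down.

Things in the scene. Friction and masses are not known exactly. Their poses are not given: they have to be found in the camera images.
- vessel: Round stainless steel vessel fixed to the bench, 140 mm diameter, 110 mm high, origin at the centre of its underside. Its flat top flange (z = 110 mm) has two opposite square ears, along its own +y (side a) and -y (side b), each 60 mm wide, reaching out to 112 mm from the axis. On it sits the press-fit lid, with a seam 4.5 mm high open between flange and lid, in to a gasket of 52 mm radius.
- ledge_a (a point): Centre of the free ledge of the vessel's ear on its +y side: its flat top not covered by the lid, 60 mm wide and 17 mm deep (95 to 112 mm from the vessel's axis); the point is on the surface, 104 mm from the axis. The wedge is laid here and pushed straight towards the vessel's axis.
- ledge_b (a point): The same on the opposite (-y) side of the vessel.
- lid_ear_a (a point): Middle of the lower outer edge of the lid's ear over ledge_a, 95 mm from the axis. Closed: 4.5 mm above the ledge; its height tells how far this ear has risen. Each ear rises on its own, the opposite ear being the pivot, against about 4 N of friction plus half the lid's weight (2 N), and stays where it is left. Pushing the wedge in takes 5 to 25 N.
- lid_ear_b (a point): The same for the lid's ear over ledge_b.
- lid_center (a point): Centre of the underside of the lid; z is the lid's axis (vertical when level). The lid is an aluminium disc 160 mm wide, 10 mm thick, with two ears 50 mm wide over the vessel's ears, reaching out to 95 mm from the axis. A gauge and a port stand on it, up to 158 mm above the bench when closed.
- wedge_center (a point): Centre of the wedge tool, half-way along and half-way up (13 mm above its flat underside). It is 128 mm long, 28 mm wide, 160 g; x points to the tip, z up: a steel blade 38 mm long, then an upright shoulder where the black handle begins, a plain block 90 mm long and 26 mm high. It starts level in the holster, underside 30 mm above the bench, blade and 7 mm of handle sticking out.
- wedge_tip (a point): Middle of the thin front edge of the wedge, 64 mm ahead of wedge_center, 1 mm above its underside. The blade is 2 mm thick at the tip and grows evenly to 15 mm at the shoulder, 38 mm behind; flat below (flush with the handle's underside), sloping above.
- wedge_grip (a point): Where to hold the handle while prying: 50 mm behind the shoulder, 24 mm behind wedge_center, 13 mm above the underside. Held here the fingers stay clear of the lid with the wedge fully in.
- holster: Fixed grey sleeve block, 90 mm long (x), 45 wide, 65 high, origin at the centre of its underside. It encloses the wedge's handle on all sides and is open only at its +x end: the wedge can be reached only by what sticks out there and must be drawn out along +x by 90 mm. Inside 33 mm wide, 30 mm high, floor 30 mm above the bench. The bench for 180 mm ahead of the mouth is free.
- tray: Fixed white shallow tray, 110 x 90 mm, 25 mm high, a bystander; origin at the centre of its underside. The bench beside the vessel is free from 60 mm to 200 mm ahead (+x) of the tray.
- stopper: Loose black rubber stopper 42 mm wide, 32 mm high, lying in the tray, to be left alone.
- beaker_a: Loose glass beaker, 68 mm wide, 85 mm high, in front of the vessel, to be left alone; origin at the centre of its underside.
- beaker_b: Loose glass beaker, 64 mm wide, 75 mm high, behind the vessel, to be left alone.
- bottle: Loose amber bottle, 64 mm wide, 150 mm high, behind the vessel, to be left alone.
- jar: Loose glass jar, 66 mm wide, 80 mm high, behind the vessel, to be left alone.
- spanner: Loose steel spanner 160 mm long lying near the robot, to be left alone.
- gasket: Loose black rubber gasket ring, 100 mm wide, 8 mm high, lying on the bench, to be left alone.
Not all that is in view belongs to the job. Of the things like the part that bears wedge_center, leave any that is turquoise; of the rest the smaller one is meant.

How it is judged:
By the outcome, as a careful person would: the job done as asked, in the order asked, and still so for the second after the job is handed in, with the robot touching nothing.
It also fails if it takes over 72 s, if anything falls off the work surface, if the arm or the gripper's body presses on something with over 40 N, if the wrist force passes 120 N, or if a joint passes its speed limit or range.

## Robot

A 7-joint arm with a two-finger parallel gripper is mounted at the origin on the work surface. World frame = base frame: x ahead of the robot, y to its left, z up, the work surface at z = 0. Lengths are in m, angles in rad, forces in N, time in s.
With the tool pointing down it reaches from about 0.425 to 0.925 m from the base axis. Payload 6.8 kg.
Tool frame: the origin (TCP) lies between the finger pads; the fingertips stand 17 mm ahead of it and the grasp point (between the pads) lies 2 mm behind it; x points along the fingers, y is the direction in which the jaws open and shut, and the axes are right-handed (so a half turn about x gives the same grasp; the last joint's range is limited). The gripper opens to 85 mm and grips with 20 to 120 N. Pads are 22 mm wide; open, the fingers measure 114 mm over their backs; the gripper's body (76 mm by 85 mm) begins 54 mm behind the grasp point. The pads swing forward as they close: fully open they stand 13 mm farther back than shut.
Start: joints at [-1.348, 0.477, 0.022, 1.555, -0.011, 1.109, -0.083], TCP at [0.219, 0.638, 0.248] pointing down, gripper open.
Joint ranges: [-2.96, 2.96], [-0.34, 2.1], [-1.41, 1.46], [0.24, 2.44], [-1.37, 4.51], [0.17, 1.92], [-2.96, 2.96]. Speed limits (rad/s): [2.39, 2.39, 3.14, 3.14, 3.14, 3.14, 3.14].

## Interface

Orientations are given as a rotation vector (axis times angle).
In Python, from bench import r gives the robot as it stands. The module is installed in compiled form; this text tells all that it offers.
- The arm moves only by the tool apply_moves, never from a script. Its argument "increments" is text: rows parted by semicolons, each of 7 numbers parted by spaces: the finger opening in mm, from 0 to 85.4, then the shift along the tool's x, y, z normalised to -1 to 1, where 1 is 100 cm, then the turn, a rotation vector about the tool's x, y, z normalised to -1 to 1, where 1 is 0.12 rad. In form: gripper x y z wx wy wz; .... A call has exactly 8 rows; each row shifts and turns the commanded pose from where the row before left it, along the tool's axes as they then stand; what a row does not reach is not made up. A row lasts 1/10 s, in which the tool goes at most 50 mm and 8.59 degrees, less where a joint would pass 70% of its speed; a pose out of reach is approached as far as the arm can. A call with a number of a shift or a turn outside -1 to 1 is refused whole. A call with a gripper value outside its range is refused whole. The fingers move at their own pace and stop on an object; "squeeze" is the grip in N (left out, the last holds). Time passes only in rows, so rows that do not move let the fingers close, or fill a call up. It gives the time, the measured TCP pose, the force and the opening at its end, in the units of the state.
- r.get_obs(): the state, without advancing time (a new reading comes with each control period).
- r.grab_frame(name): name is "side" or "top" or "wrist"; returns a dict with "color" (480x640x3 uint8, blue, green, red), "fx", "fy", "cx", "cy" (pixels), "origin" and "orientation" of the camera in the world. Camera axes: x right, y up, looking along -z (the intrinsics and any distortion apply to the point x, -y, -z); pixel columns grow to the right and rows downward; lengths in m; the calibration is good to about 2 mm. The wrist camera is an equidistant fisheye: a pixel r from the principal point sees the ray r / f radians off the axis. A picture is of the moment at which its call begins. There is no depth.
- r.hand_in(): hands the job in, once; it reports no verdict.
The state is a dict: "clock": time; "joints": joint angles; "qvel": joint speeds; "tau": joint torques, N m; "tcp_pos": TCP position; "orientation": TCP orientation; "contact_force": force on the tool from outside, world axes, zero at the start; "moment": the same for the moment, N m; "grip_width": finger opening in m.
Only numpy, scipy, OpenCV 4.12 (cv2) and the standard library are available. Lean on these libraries where they do the work, as an engineer would, in place of code of your own. Each camera call takes 0.05 s, during which the arm holds its last target. There are 200 camera calls.

## Working session

There is one attempt and no reset: what is moved stays moved. The work goes in short steps, Python scripts to look and compute and a tool call to move; the robot and the scene stay as the last step left them, time stands still between calls to the robot, and variables do not carry over. Pictures are saved under pics/ and viewed, about 8 in all and at most 12, crops included, and the job is handed in when it is done.

Besides the shell and the picture viewer there is one more tool, called after ">>>" as name(argument=value, ...) on one line, values as JSON. apply_moves: Moves the arm, as the interface text tells. Scaled input: -1 to 1 covers 100 cm each way for a shift and 0.12 rad each way for a turn. Its arguments: {"type":"object","properties":{"increments":{"type":"string"},"squeeze":{"type":"number"}},"required":["increments"]}

```bash
mkdir -p pics; ls
python3 - <<'E'
from bench import r
import cv2
o=r.get_obs()
for k in o: print(k,o[k])
for n in("side","top"):
    f=r.grab_frame(n); cv2.imwrite(f"pics/{n}0.png",f["color"])
    print({k:f[k] for k in f if k!="color"})
E
```

```text
pics
clock 0.0
joints [-1.34808256  0.47779348  0.02237835  1.55646771 -0.01152786  1.10929139
 -0.08311603]
qvel [-4.90274686e-04  1.41700263e-04 -5.95779392e-04  4.83906752e-04
 -1.62653317e-03 -9.75130828e-05 -5.29865701e-04]
tau [-8.26632840e-04 -5.96467781e+01  1.60731744e+00 -2.81208014e+01
  1.23059523e-02  9.28229594e-03  2.78864547e-06]
tcp_pos [0.21909217 0.63785465 0.24732401]
orientation [ 0.25820749  1.55533089 -0.26108207]
contact_force [-0.44002982  0.36209474 -0.32391144]
moment [-0.0054231  -0.01397702  0.0038823 ]
grip_width 0.08555393859883045
{'fx': 601.5452341134039, 'fy': 601.5452341134039, 'cx': 316.86683505637797, 'cy': 245.1654391997526, 'origin': array([-0.3420018 ,  0.76447165,  1.11645609]), 'orientation': array([ 0.41446307, -0.97467599, -2.12531351])}
{'fx': 471.4635795041227, 'fy': 471.4635795041227, 'cx': 317.745496035125, 'cy': 234.43323714880339, 'origin': array([0.42802434, 0.00383999, 1.08792159]), 'orientation': array([ 0.0572993 , -0.10728378, -1.56994294])}
```

View pics/top0.png

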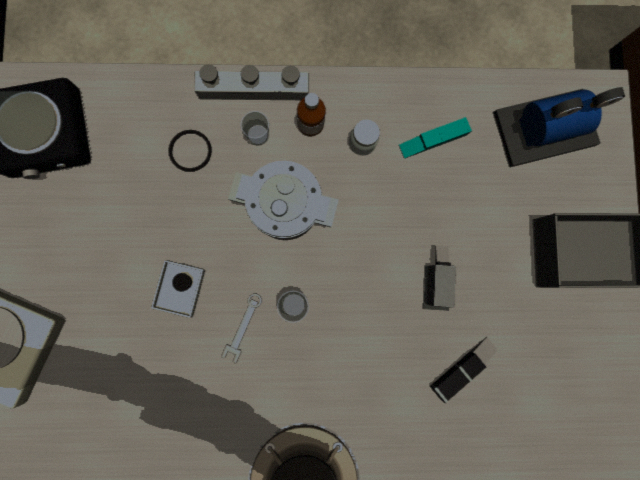

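View pics/side0.png

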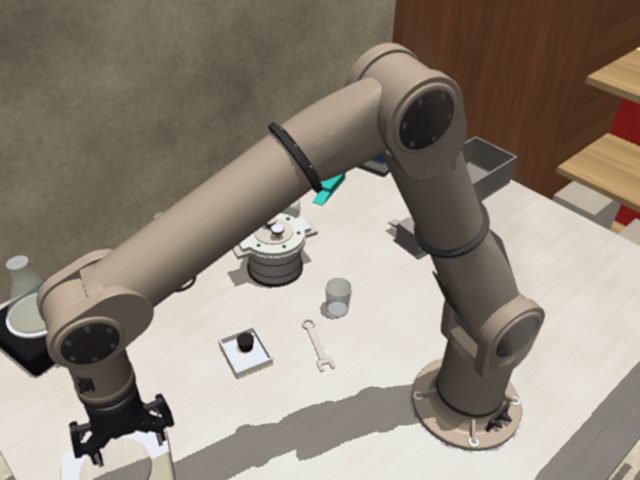

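The top view shows the vessel at about (284,199), with its ears towards (240,187) and (328,209). The holster is at (441,285), with the blade sticking out at (436,253). There are two decoys: a larger black wedge at (462,370) and the turquoise one at (435,138). The tray is at (180,288) and beaker_a at (292,303). Next I'll zoom in.

```bash
cat > h.py <<'E'
import numpy as np, cv2
from scipy.spatial.transform import Rotation as R
from bench import r
def ray(f,p):
    d=np.array([(p[0]-f["cx"])/f["fx"],-(p[1]-f["cy"])/f["fy"],-1.])
    return f["origin"],R.from_rotvec(f["orientation"]).apply(d)
def onz(f,p,z):
    o,d=ray(f,p); return o+d*(z-o[2])/d[2]
def proj(f,P):
    c=R.from_rotvec(f["orientation"]).inv().apply(np.atleast_2d(P)-f["origin"])
    return np.c_[f["cx"]-f["fx"]*c[:,0]/c[:,2], f["cy"]+f["fy"]*c[:,1]/c[:,2]]
E
python3 - <<'E'
from h import *
im=cv2.imread("pics/top0.png")
a=cv2.resize(im[235:325,400:480],None,fx=6,fy=6,interpolation=cv2.INTER_CUBIC)
b=cv2.resize(im[150:250,220:350],None,fx=5.4,fy=5.4,interpolation=cv2.INTER_CUBIC)[:540]
w=np.zeros((540,800,3),np.uint8)
w[:,:480]=a[:540]; b=cv2.resize(im[150:250,225:345],(320,267),interpolation=cv2.INTER_CUBIC); w[:267,480:]=b
g=cv2.resize(im[255:325,150:234],(320,267),interpolation=cv2.INTER_CUBIC); w[273:,480:]=g
cv2.imwrite("pics/crop1.png",w)
f=r.grab_frame("top")
for n,p,z in[("vessel",(284,199),.12),("earL",(234,187),.12),("earR",(336,211),.12),("hol",(446,285),.065),("tray",(180,288),.02),("beaker_a",(292,305),.04)]: print(n,onz(f,p,z).round(3))
E
```

```text
vessel [0.604 0.043 0.12 ]
earL [0.629 0.147 0.12 ]
earR [ 0.579 -0.065  0.12 ]
hol [ 0.425 -0.308  0.065]
tray [0.42  0.277 0.02 ]
beaker_a [0.382 0.027 0.04 ]
```

View pics/crop1.png

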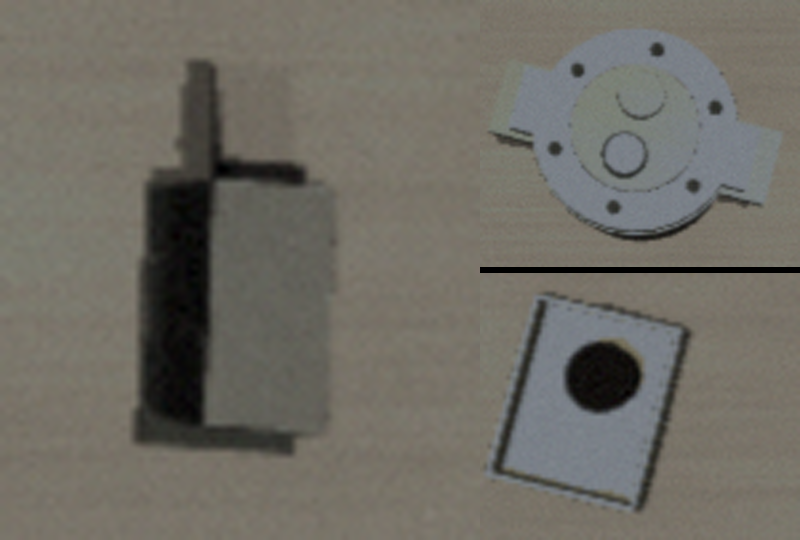

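Run:
```python
from h import *
im=cv2.imread("pics/top0.png"); f=r.grab_frame("top")
s=r.grab_frame("side"); 
up=lambda c,s,o:((c[0]+.5)/s-.5+o[0],(c[1]+.5)/s-.5+o[1])
# holes
g=cv2.cvtColor(im,cv2.COLOR_BGR2GRAY).astype(float)
H=[]
for c in[(657,50),(577,70),(715,107),(554,148),(693,186),(613,207)]:
    p=up((c[0]-480,c[1]),2.667,(225,150)); x,y=map(round,p)
    w=g[y-4:y+5,x-4:x+5]; w=np.clip(np.median(w)-15-w,0,None); yy,xx=np.mgrid[y-4:y+5,x-4:x+5]
    q=((w*xx).sum()/w.sum(),(w*yy).sum()/w.sum()); H.append(onz(f,q,.1245)); print(np.round(q,2),H[-1].round(4))
H=np.array(H); A=np.c_[2*H[:,:2],np.ones(6)]; k=np.linalg.lstsq(A,(H[:,:2]**2).sum(1),rcond=None)[0]
print("c",k[:2],"rad",np.hypot(*(H[:,:2]-k[:2]).T).round(4))
print("ang",np.sort(np.degrees(np.arctan2(*(H[:,:2]-k[:2]).T[::-1]))).round(1))
E_=[onz(f,up((c[0]-480,c[1]),2.667,(225,150)),.11) for c in[(503,62),(490,133),(780,133),(763,205)]]
for e in E_:print(e.round(4), np.round(e[:2]-k[:2],4))
d=(E_[0]+E_[1]-E_[2]-E_[3])[:2]/2; print("ydir deg",np.degrees(np.arctan2(d[1],d[0])),np.hypot(*d),"mid",(sum(E_)/4)[:2])
print("holster top")
C=[onz(f,up(c,6,(400,235)),.065) for c in[(213,180),(335,185),(327,432),(205,425)]]
for c in C:print(c.round(4))
print("c",sum(C)/4, "yaw", [np.degrees(np.arctan2(*(v)[:2][::-1])) for v in(C[0]-C[3],C[1]-C[2])])
for c in[(220,63),(293,66)]:print("tip",onz(f,up(c,6,(400,235)),.032).round(4))
for c in[(220,175),(303,182)]:print("handle",onz(f,up(c,6,(400,235)),.056).round(4))
print("tray",[onz(f,up((c[0]-480,c[1]-273),320/84,(150,255)),.025)[:2].round(3) for c in[(540,295),(690,328),(640,510),(490,472)]])
c=s["color"]
v=cv2.resize(c[185:295,220:350],(800,677),interpolation=cv2.INTER_CUBIC)[:600]
cv2.imwrite("pics/side_v.png",v)
print("proj side", proj(s,np.array([[*k[:2],.1245]])), proj(s,np.r_[C]))
print("tcp R",R.from_rotvec(r.get_obs()["orientation"]).as_matrix().round(3))
w=r.grab_frame("wrist");print({k:w[k] for k in w if k!="color"})
```

```text
[291.01 168.22] [0.668  0.0284 0.1245]
[261.18 175.86] [0.6515 0.0901 0.1245]
[312.82 189.91] [ 0.6223 -0.017   0.1245]
[252.68 205.17] [0.5899 0.107  0.1245]
[304.53 219.13] [5.610e-01 2.000e-04 1.245e-01]
[274.67 227.16] [0.5443 0.0615 0.1245]
c [0.6062383  0.04509995] rad [0.064  0.0638 0.0641 0.064  0.0637 0.0641]
ang [-135.2  -75.5  -15.1   44.9  104.8  165.2]
[0.6608 0.1499 0.11  ] [0.0546 0.1048]
[0.604  0.1591 0.11  ] [-0.0022  0.114 ]
[ 0.6048 -0.0686  0.11  ] [-0.0015 -0.1137]
[ 0.5475 -0.0548  0.11  ] [-0.0588 -0.0999]
ydir deg 75.40518189361669 0.22343971529751483 mid [0.60427757 0.04642434]
holster top
[ 0.4696 -0.2853  0.065 ]
[ 0.4677 -0.3301  0.065 ]
[ 0.3786 -0.3242  0.065 ]
[ 0.3813 -0.2798  0.065 ]
c [ 0.42427847 -0.30484893  0.065     ] yaw [np.float64(-3.533936889013993), np.float64(-3.783767962030619)]
tip [ 0.515  -0.2985  0.032 ]
tip [ 0.5139 -0.3263  0.032 ]
handle [ 0.4718 -0.2905  0.056 ]
handle [ 0.4692 -0.3212  0.056 ]
tray [array([0.481, 0.31 ]), array([0.462, 0.223]), array([0.357, 0.249]), array([0.379, 0.336])]
proj side [[272.62676009 231.66523734]] [[396.70353191 222.22469279]
 [407.930853   216.02401474]
 [430.95666475 232.23308495]
 [419.55794711 238.63624318]]
tcp R [[-0.     0.325  0.946]
 [-0.001  0.946 -0.325]
 [-1.    -0.001  0.   ]]
{'fx': 371.64829954431775, 'fy': 371.64829954431775, 'cx': 316.73327445791944, 'cy': 236.95188094190007, 'origin': array([0.15174376, 0.6604386 , 0.37269412]), 'orientation': array([-0.24613749, -0.17475038,  1.23187887])}
```

View pics/side_v.png

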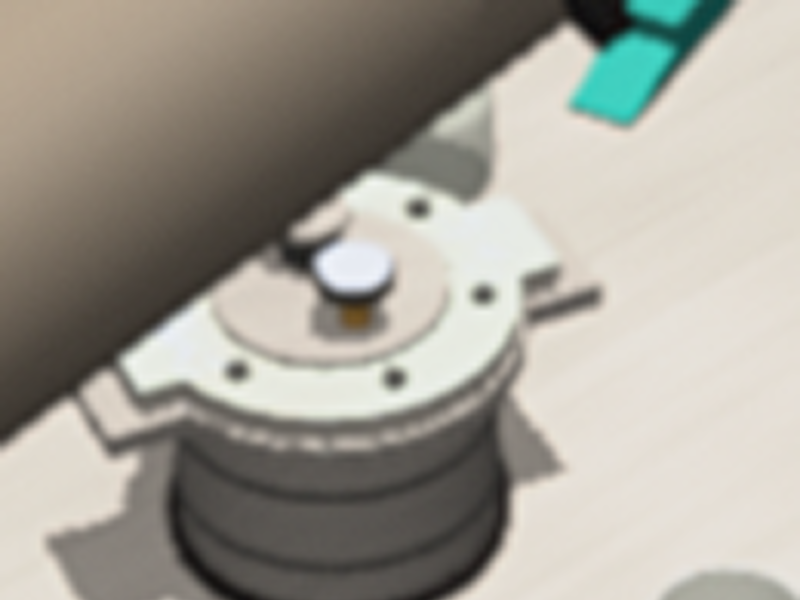

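The side view shows the lid at about (273,232), with its right ear (-y, side b) clear and the arm partly covering the other. I'll cross-check the vessel position against it, then plan the approach.

```bash
cat >> h.py <<'E'
def tool(yaw):  # tool down, tool z along world yaw (deg)
    c,s=np.cos(np.radians(yaw)),np.sin(np.radians(yaw)); z=np.array([c,s,0]); x=np.array([0,0,-1.])
    return np.c_[x,np.cross(z,x),z]
def plan(way,n,grip,yaw0=None,p0=None):
    """way: list of (xyz,yaw) ; n rows each; prints rows; current->... with unwrapped yaw"""
    o=r.get_obs(); p=o["tcp_pos"] if p0 is None else np.array(p0); Rm=R.from_rotvec(o["orientation"]).as_matrix() if p0 is None else tool(yaw0); out=[]
    z=Rm[:,2]; yc=np.degrees(np.arctan2(z[1],z[0])); yc=yaw0 if yaw0 is not None else yc
    for (q,y),k in zip(way,n):
        ps,ys=p.copy(),yc; q=np.array(q,float)
        for i in range(1,k+1):
            tp=ps+(q-ps)*i/k; tR=tool(ys+(y-ys)*i/k)
            d=Rm.T@(tp-p); w=R.from_matrix(Rm.T@tR).as_rotvec()/.12
            d=np.round(d,4); w=np.round(w,2)
            out.append([grip,*d,*w]); p=p+Rm@d; Rm=Rm@R.from_rotvec(w*.12).as_matrix()
        yc=y
    for i in range(0,len(out),8): print("; ".join(" ".join(f"{v:g}" for v in np.array(x)+0.) for x in out[i:i+8]))
E
python3 - <<'E'
from h import *
s=r.grab_frame("side")
P=[[.668,.0284,.1245],[.6223,-.017,.1245],[.561,.0002,.1245],[.5443,.0615,.1245]]
print(proj(s,np.array(P)))
print([((x+.5)/6.154-.5+220,(y+.5)/6.154-.5+185) for x,y in[(419,208),(483,294),(394,378),(237,371)]])
plan([((.50,.22,.25),-100),((.485,-.309,.20),-183.7)],[12,12],85)
E
```

```text
[[262.90375465 217.6542226 ]
 [287.22948764 218.84000765]
 [297.37402936 232.89725971]
 [283.04062651 246.45663329]]
[(287.66704582385444, 218.38040298992524), (298.06678583035426, 232.35505362365942), (283.6046473838154, 246.00471238219046), (258.09278518037047, 244.86724081897952)]
85 -0.0002 -0.0254 0.0335 0.98 0 0; 85 -0.0001 -0.0212 0.0362 0.98 0 0; 85 -0.0002 -0.0169 0.0384 0.99 0 0; 85 -0.0001 -0.0122 0.0402 0.98 0 0; 85 -0.0002 -0.0074 0.0413 0.98 0 0; 85 -0.0001 -0.0025 0.0419 0.98 0 0; 85 -0.0002 0.0024 0.0419 0.99 0 0; 85 -0.0001 0.0074 0.0414 0.98 0 0
85 -0.0002 0.0122 0.0401 0.98 0 0; 85 -0.0001 0.0168 0.0385 0.98 0 0; 85 -0.0002 0.0212 0.0362 0.99 0 0; 85 -0.0001 0.0254 0.0335 0.98 0 0; 85 0.0042 0.0064 0.0436 1.01 0 0; 85 0.0042 0.0117 0.0426 1.02 0 0; 85 0.0041 0.0168 0.0407 1.01 0 0; 85 0.0042 0.0216 0.0385 1.02 0 0
85 0.0042 0.0261 0.0355 1.01 0 0; 85 0.0042 0.0302 0.0322 1.01 0 0; 85 0.0042 0.0339 0.0282 1.02 0 0; 85 0.0042 0.037 0.0239 1.01 0 0; 85 0.0041 0.0397 0.0192 1.02 0 0; 85 0.0042 0.0418 0.0142 1.01 0 0; 85 0.0042 0.0431 0.0091 1.02 0 0; 85 0.0042 0.044 0.0038 1.01 0 0
```

>>> apply_moves(increments="85 0 -0.025 0.034 1 0 0; 85 0 -0.021 0.036 1 0 0; 85 0 -0.017 0.038 1 0 0; 85 0 -0.012 0.040 1 0 0; 85 0 -0.007 0.041 1 0 0; 85 0 -0.0025 0.042 1 0 0; 85 0 0.0025 0.042 1 0 0; 85 0 0.0075 0.041 1 0 0")

```text
clock: 1.15
tcp_pos: [0.4054, 0.3582, 0.2486]
orientation: [1.005, 1.327, -1.004]
contact_force: [1.0, 0.5, 0.1]
grip_width: 0.0852
```

>>> apply_moves(increments="85 0 0.012 0.040 1 0 0; 85 0 0.017 0.038 1 0 0; 85 0 0.021 0.036 1 0 0; 85 0 0.025 0.034 1 0 0; 85 0.004 0.0065 0.0435 1 0 0; 85 0.004 0.0115 0.0425 1 0 0; 85 0.004 0.017 0.041 1 0 0; 85 0.004 0.0215 0.0385 1 0 0")

```text
clock: 1.95
tcp_pos: [0.4854, 0.0409, 0.2324]
orientation: [1.694, 0.804, -1.693]
contact_force: [1.2, 0.5, -0.2]
grip_width: 0.0844
```

>>> apply_moves(increments="85 0.004 0.026 0.0355 1 0 0; 85 0.004 0.030 0.032 1 0 0; 85 0.004 0.034 0.028 1 0 0; 85 0.004 0.037 0.024 1 0 0; 85 0.004 0.040 0.019 1 0 0; 85 0.004 0.042 0.014 1 0 0; 85 0.004 0.043 0.009 1 0 0; 85 0.004 0.044 0.004 1 0 0")

```text
clock: 2.75
tcp_pos: [0.4718, -0.3113, 0.2002]
orientation: [-2.185, 0.08, 2.183]
contact_force: [0.5, 0.3, 0.4]
grip_width: 0.0851
```

Run:
```python
from h import *
o=r.get_obs(); print(o["clock"],o["tcp_pos"],o["joints"].round(2)); print(R.from_rotvec(o["orientation"]).as_matrix().round(3))
w=r.grab_frame("wrist"); cv2.imwrite("pics/w1.png",w["color"]); print(w["origin"],w["orientation"])
plan([((.482,-.309,.2),-183.7),((.482,-.309,.042),-183.7)],[2,6],60)
```

```text
2.75 [ 0.47176601 -0.3112733   0.20022283] [-0.19  0.47  0.88  1.91 -0.44  0.96 -0.74]
[[ 0.001 -0.073 -0.997]
 [ 0.    -0.997  0.073]
 [-1.    -0.    -0.001]]
[ 0.54214294 -0.31743044  0.32514705] [-0.21553838  0.2324062  -1.63150064]
60 0.0003 -0.0057 -0.0058 26.09 -0.08 0.02; 60 0.0004 0.0056 0.0058 26.08 0 0; 60 0.0263 0 0 0 0 0; 60 0.0264 0 0 0 0 0; 60 0.0263 0 0 0 0 0; 60 0.0263 0 0 0 0 0; 60 0.0264 0 0 0 0 0; 60 0.0263 0 0 0 0 0
```

View pics/w1.png

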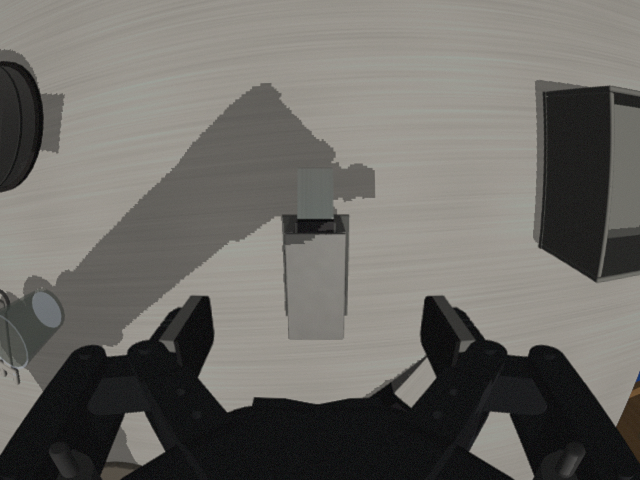

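The wrist view shows the blade ahead of the holster: tip edge (299–331,168), shoulder (298–333,219), mouth top edge around row 233.

```bash
cat >> h.py <<'E'
def wonz(f,p,z):
    u=np.array([p[0]-f["cx"],p[1]-f["cy"]]); rr=np.hypot(*u); t=rr/f["fx"]
    d=np.array([np.sin(t)*u[0]/rr,-np.sin(t)*u[1]/rr,-np.cos(t)]); d=R.from_rotvec(f["orientation"]).apply(d)
    return f["origin"]+d*(z-f["origin"][2])/d[2]
E
python3 - <<'E'
from h import *
w=r.grab_frame("wrist")
for p,z in[((299,168),.032),((332,168),.032),((298,219),.045),((333.5,219),.045),((283,233),.065),((349,233),.065),((289,339),.065),((344,339),.065)]: print(p,wonz(w,p,z).round(4))
plan([((.482,-.3095,.12),176.2),((.482,-.3095,.041),176.2)],[3,5],60,yaw0=175.8)
E
```

```text
(299, 168) [ 0.5126 -0.311   0.032 ]
(332, 168) [ 0.5103 -0.3369  0.032 ]
(298, 219) [ 0.4744 -0.307   0.045 ]
(333.5, 219) [ 0.4719 -0.3345  0.045 ]
(283, 233) [ 0.4696 -0.2964  0.065 ]
(349, 233) [ 0.4653 -0.3444  0.065 ]
(289, 339) [ 0.3799 -0.2906  0.065 ]
(344, 339) [ 0.3759 -0.3354  0.065 ]
60 0.0269 -0.0028 -0.0039 -0.08 0 -0.04; 60 0.0268 -0.0025 -0.004 -0.02 0 0; 60 0.0269 -0.0026 -0.004 -0.02 0 0; 60 0.0158 0 0 0 0 0; 60 0.0158 0 0 0 0 0; 60 0.0158 0 0 0 0 0; 60 0.0158 0 0 0 0 0; 60 0.0158 0 0 0 0 0
```

Run:
```python
from h import *
w=r.grab_frame("wrist"); print(w["origin"],r.get_obs()["tcp_pos"],r.get_obs()["orientation"])
w["origin"]=np.array([0.54214294,-0.31743044,0.32514705]);w["orientation"]=np.array([-0.21553838,0.2324062,-1.63150064])
for p,z in[((299,168),.032),((332,168),.032),((298,219),.045),((333.5,219),.045),((283,233),.065),((349,233),.065),((289,339),.065),((344,339),.065)]: print(p,wonz(w,p,z).round(4))
```

```text
[ 0.54001178 -0.32241537  0.32548073] [ 0.4703875  -0.31320046  0.2002873 ] [-2.1834242   0.08432041  2.18488991]
(299, 168) [ 0.5147 -0.3013  0.032 ]
(332, 168) [ 0.5128 -0.3273  0.032 ]
(298, 219) [ 0.4765 -0.298   0.045 ]
(333.5, 219) [ 0.4745 -0.3254  0.045 ]
(283, 233) [ 0.4716 -0.2875  0.065 ]
(349, 233) [ 0.4681 -0.3355  0.065 ]
(289, 339) [ 0.3819 -0.283   0.065 ]
(344, 339) [ 0.3787 -0.3277  0.065 ]
```

>>> apply_moves(increments="60 0.02 -0.003 -0.013 -0.07 0 0; 60 0.03 0 0 0 0 0; 60 0.03 0 0 0 0 0; 60 0.03 0 0 0 0 0; 60 0.025 0 0 0 0 0; 60 0.017 0 0 0 0 0; 60 0.010 0 0 0 0 0; 60 0 0 0 0 0 0")

```text
clock: 3.7
tcp_pos: [0.4848, -0.3069, 0.0376]
orientation: [-2.189, 0.064, 2.192]
contact_force: [0.7, 0.1, 0.3]
grip_width: 0.0598
```

>>> apply_moves(increments="24 0 0 0 0 0 0; 24 0 0 0 0 0 0; 24 0 0 0 0 0 0; 24 0 0 0 0 0 0; 24 0 0 0 0 0 0; 24 0 0 0 0 0 0; 24 0 0 0 0 0 0; 24 0 0 0 0 0 0", squeeze=60)

```text
clock: 4.5
tcp_pos: [0.4857, -0.3084, 0.0397]
orientation: [-2.193, 0.068, 2.188]
contact_force: [-0.0, 0.6, 7.5]
grip_width: 0.0267
```

Run:
```python
from h import *
o=r.get_obs(); print(o["clock"],o["tcp_pos"],o["grip_width"],o["contact_force"],o["moment"])
w=r.grab_frame("wrist"); cv2.imwrite("pics/w2.png",w["color"])
```

```text
4.5 [ 0.48570218 -0.30838818  0.03965325] 0.026727127238377626 [-3.36781940e-03  5.57243598e-01  7.45666873e+00] [0.13573017 0.15099767 0.04125104]
```

View pics/w2.png

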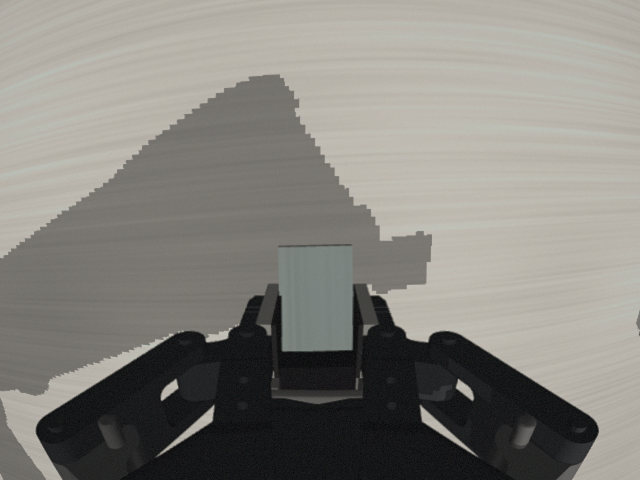

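Gripped: the tip edge is at (279–352,245) and the wedge sits centred between the pads. Next I'll ease it up 1.5 mm to unload the sleeve floor and draw it out.

>>> apply_moves(increments="20 -0.0015 0 -0.005 0 0 0; 20 0 0 -0.015 0 0 0; 20 0 0 -0.02 0 0 0; 20 0 0 -0.02 0 0 0; 20 0 0 -0.02 0 0 0; 20 0 0 -0.015 0 0 0; 20 0 0 -0.01 0 0 0; 20 0 0 0 0 0 0", squeeze=80)

```text
clock: 5.35
tcp_pos: [0.5912, -0.3135, 0.0396]
orientation: [-2.192, 0.065, 2.191]
contact_force: [-0.6, 0.3, -1.7]
grip_width: 0.0267
```

Run:
```python
from h import *
o=r.get_obs(); print(o["clock"],o["tcp_pos"],o["grip_width"],o["contact_force"],o["moment"])
f=r.grab_frame("side"); print(proj(f,np.array([[.59,-.315,.04]]))); 
c=f["color"]; cv2.imwrite("pics/s2.png",cv2.resize(c[120:280,300:510],(788,600)))
```

```text
5.35 [ 0.59121623 -0.3135043   0.03964626] 0.026684688865547035 [-0.64838579  0.30175007 -1.67857678] [ 0.02128778 -0.09545429  0.0168443 ]
[[372.40111695 205.22423162]]
```

View pics/s2.png

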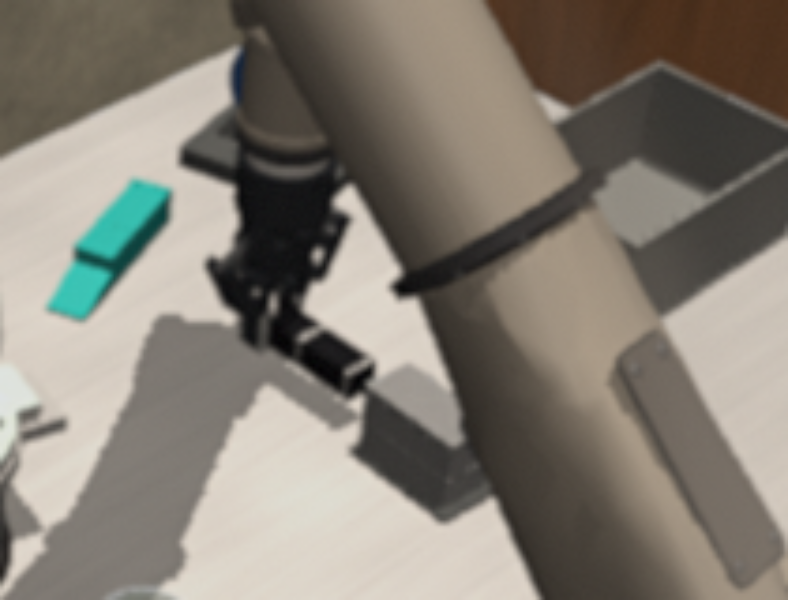

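The wedge is clear of the sleeve, level in the fingers. Next I'll lower it to the bench.

>>> apply_moves(increments="20 0.006 0 0 0 0 0; 20 0.006 0 0 0 0 0; 20 0.005 0 0 0 0 0; 20 0.003 0 0 0 0 0; 20 0.001 0 0 0 0 0; 20 0.001 0 0 0 0 0; 20 0.001 0 0 0 0 0; 20 0 0 0 0 0 0")

```text
clock: 6.2
tcp_pos: [0.5898, -0.3142, 0.0172]
orientation: [-2.191, 0.067, 2.19]
contact_force: [-0.8, 1.1, 1.7]
grip_width: 0.0264
```

>>> apply_moves(increments="60 0 0 0 0 0 0; 60 0 0 0 0 0 0; 60 0 0 0 0 0 0; 60 -0.01 0 0 0 0 0; 60 -0.03 0 0 0 0 0; 60 -0.04 0 0.02 0 0 0; 60 -0.03 0 0.02 0 0 0; 60 0 0 0.02 0 0 0")

```text
clock: 7.0
tcp_pos: [0.5312, -0.3126, 0.1318]
orientation: [-2.2, 0.071, 2.184]
contact_force: [-0.6, -0.7, 0.2]
grip_width: 0.0601
```

Run:
```python
from h import *
r.grab_frame("wrist");r.grab_frame("wrist");r.grab_frame("wrist")
w=r.grab_frame("wrist"); cv2.imwrite("pics/w3.png",w["color"]); print(w["origin"].tolist(),w["orientation"].tolist()); o=r.get_obs(); print(o["tcp_pos"],o["orientation"],o["clock"],o["qvel"].round(3))
```

```text
[0.5995688093287391, -0.3160038844762901, 0.25275078116649496] [-0.21598065758097632, 0.23066139409061456, -1.6206954216731937]
[ 0.53025171 -0.31021069  0.12723288] [-2.19127866  0.06628583  2.18926291] 7.2 [ 0.001  0.026 -0.02  -0.021 -0.004 -0.002  0.002]
```

View pics/w3.png

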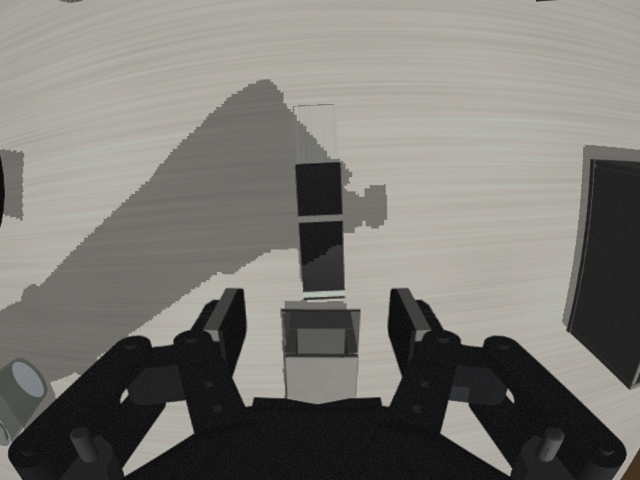

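The wedge lies flat: tip edge at (294–333,104), shoulder (296–341,163), tail (303–344,292).

Run:
```python
from h import *
w=r.grab_frame("wrist"); w["origin"]=np.array([0.5995688,-0.3160039,0.2527508]);w["orientation"]=np.array([-0.21598065758,0.230661394,-1.62069542])
P=[wonz(w,p,z) for p,z in[((294,105),.002),((333,104),.002),((295.5,163),.026),((341,162),.026),((303,292),.026),((344,291),.026)]]
for p in P: print(p.round(4))
s=(P[2]+P[3])/2;t=(P[4]+P[5])/2;d=(s-t)[:2]; y=np.degrees(np.arctan2(d[1],d[0])); print(np.hypot(*d),y)
m=(s+t)/2; g=m[:2]-d/np.hypot(*d)*.005; print("grip",g)
o=r.get_obs();print(o["tcp_pos"]);z=R.from_rotvec(o["orientation"]).as_matrix()[:,2];print(np.degrees(np.arctan2(z[1],z[0])))
plan([((g[0],g[1],.020),y+180)],[8],60,yaw0=np.degrees(np.arctan2(z[1],z[0])))
```

```text
[ 0.6189 -0.302   0.002 ]
[ 0.6179 -0.3278  0.002 ]
[ 0.5815 -0.3018  0.026 ]
[ 0.5805 -0.3295  0.026 ]
[ 0.4962 -0.3003  0.026 ]
[ 0.4952 -0.3277  0.026 ]
0.0852841786509331 -1.1209852828948852
grip [ 0.53336506 -0.31472172]
[ 0.53072823 -0.31000452  0.12681214]
176.55716200455785
60 0.0134 0.0006 -0.0004 -0.04 0 0; 60 0.0133 0.0005 -0.0003 -0.04 0 0; 60 0.0134 0.0006 -0.0004 -0.05 0 0; 60 0.0133 0.0006 -0.0003 -0.04 0 0; 60 0.0134 0.0006 -0.0004 -0.04 0 0; 60 0.0133 0.0006 -0.0003 -0.04 0 0; 60 0.0134 0.0006 -0.0003 -0.05 0 0; 60 0.0133 0.0005 -0.0004 -0.04 0 0
```

>>> apply_moves(increments="60 0.02 0.005 0 -0.1 0 0; 60 0.02 0 0 -0.1 0 0; 60 0.02 0 0 -0.08 0 0; 60 0.02 0 0 0 0 0; 60 0.013 0 0 0 0 0; 60 0.009 0 0 0 0 0; 60 0.004 0 0 0 0 0; 60 0 0 0 0 0 0")

```text
clock: 8.05
tcp_pos: [0.5296, -0.3155, 0.0206]
orientation: [-2.207, 0.03, 2.208]
contact_force: [-0.6, 0.2, -0.0]
grip_width: 0.0599
```

>>> apply_moves(increments="24 0 0 0 0 0 0; 24 0 0 0 0 0 0; 24 0 0 0 0 0 0; 24 0 0 0 0 0 0; 24 0 0 0 0 0 0; 24 0 0 0 0 0 0; 24 0 0 0 0 0 0; 24 0 0 0 0 0 0", squeeze=100)

```text
clock: 8.85
tcp_pos: [0.5301, -0.3156, 0.022]
orientation: [-2.21, 0.03, 2.206]
contact_force: [-1.2, 1.1, 5.5]
grip_width: 0.026
```

Run:
```python
from h import *
o=r.get_obs();print(o["tcp_pos"],o["clock"],o["contact_force"],o["moment"],o["joints"].round(2));z=R.from_rotvec(o["orientation"]).as_matrix();print(z.round(4))
y=np.degrees(np.arctan2(z[1,2],z[0,2]));print(y)
```

```text
[ 0.53014006 -0.31556339  0.02198856] 8.85 [-1.19951828  1.12195528  5.49289981] [0.3793414  0.20788607 0.0514019 ] [-0.01  0.77  0.63  1.88 -0.68  0.72 -0.58]
[[ 0.0016 -0.0269 -0.9996]
 [-0.     -0.9996  0.0269]
 [-1.     -0.     -0.0016]]
178.45657124813073
```

```bash
cat >> h.py <<'E'
C=np.array([.606,.045]); U=np.array([np.cos(np.radians(75)),np.sin(np.radians(75))])
def P(side,s,z): q=C+U*s*(1 if side=='a' else -1); return (*q,z)
def st():
    o=r.get_obs(); M=R.from_rotvec(o["orientation"]).as_matrix(); v=o["tcp_pos"][:2]-C
    print(round(o["clock"],2),"along",(v@U*1e3).round(2),"lat",(v@[-U[1],U[0]]*1e3).round(2),"z",(o["tcp_pos"][2]*1e3).round(2),"yaw",np.degrees(np.arctan2(M[1,2],M[0,2])).round(2),"pitch/roll",(M[2,1:]).round(4),"F",o["contact_force"].round(1),"M",o["moment"].round(2),"w",o["grip_width"].round(4))
E
python3 - <<'E'
from h import *
plan([((.531,-.30,.13),190),(P('b',.25,.165),255),(P('b',.20,.140),255)],[4,8,4],20,yaw0=178.46)
E
```

```text
20 -0.027 -0.0039 -0.0002 -0.42 -0.01 0; 20 -0.027 -0.0039 -0.0003 -0.42 0 0; 20 -0.027 -0.0038 -0.0005 -0.42 0 0; 20 -0.027 -0.0039 -0.0007 -0.42 0 0; 20 -0.0044 -0.0125 -0.0035 -1.18 0 0; 20 -0.0044 -0.0119 -0.0053 -1.18 0 0; 20 -0.0043 -0.011 -0.0068 -1.18 0 0; 20 -0.0044 -0.01 -0.0084 -1.19 0 0
20 -0.0044 -0.0087 -0.0097 -1.18 0 0; 20 -0.0044 -0.0072 -0.0108 -1.18 0 0; 20 -0.0043 -0.0056 -0.0117 -1.18 0 0; 20 -0.0044 -0.0039 -0.0124 -1.18 0 0; 20 0.0062 0 -0.0125 0 0 0; 20 0.0063 0 -0.0125 0 0 0; 20 0.0062 0 -0.0125 0 0 0; 20 0.0063 0 -0.0125 0 0 0
```

>>> apply_moves(increments="20 -0.027 -0.004 0 -0.13 0 0; 20 -0.027 -0.004 0 -1 0 0; 20 -0.027 -0.004 -0.001 -1 0 0; 20 -0.027 -0.004 -0.001 -1 0 0; 20 -0.0045 -0.012 -0.004 -1 0 0; 20 -0.0045 -0.012 -0.005 -1 0 0; 20 -0.0045 -0.011 -0.007 -1 0 0; 20 -0.0045 -0.010 -0.0085 -1 0 0", squeeze=120)

```text
clock: 9.65
tcp_pos: [0.5283, -0.2469, 0.1472]
orientation: [1.729, 0.765, -1.728]
contact_force: [-0.4, -0.1, -1.8]
grip_width: 0.0261
```

>>> apply_moves(increments="20 -0.0045 -0.009 -0.01 -1 0 0; 20 -0.0045 -0.007 -0.011 -1 0 0; 20 -0.0045 -0.0055 -0.0115 -1 0 0; 20 -0.0045 -0.004 -0.0125 -1 0 0; 20 0 0 -0.005 0 0 0; 20 0 0 0 0 0 0; 20 0 0 0 0 0 0; 20 0 0 0 0 0 0")

```text
clock: 10.45
tcp_pos: [0.5321, -0.1912, 0.1646]
orientation: [1.401, 1.072, -1.402]
contact_force: [-0.8, 0.0, -1.8]
grip_width: 0.0256
```

Run:
```python
from h import *
st(); w=r.grab_frame("wrist"); cv2.imwrite("pics/w4.png",w["color"]); print(w["origin"].tolist(),w["orientation"].tolist())
plan([(P('b',.19,.137),255)],[4],20,yaw0=None)
```

```text
Traceback (most recent call last):
  File "h.py", line 36, in st
    print(round(o["clock"],2),"along",(v@U*1e3).round(2),"lat",(v@[-U[1],U[0]]*1e3).round(2),"z",(o["tcp_pos"][2]*1e3).round(2),"yaw",np.degrees(np.arctan2(M[1,2],M[0,2])).round(2),"pitch/roll",(M[2,1:]).round(4),"F",o["contact_force"].round(1),"M",o["moment"].round(2),"w",o["grip_width"].round(4))
                                                                                                                                                                                                                                                                                  ^^^^^^^^^^^^^^^^^^^^^
AttributeError: 'float' object has no attribute 'round'
```

```bash
sed -i 's/o\["grip_width"\].round(4)/round(o["grip_width"],4)/' h.py
python3 - <<'E'
from h import *
st()
plan([(P('b',.19,.138),255)],[4],20)
E
```

```text
10.45 along -247.28 lat 10.27 z 164.55 yaw -105.18 pitch/roll [-0.0004  0.0006] F [-0.8  0.  -1.8] M [-0.03  0.02  0.01] w 0.0256
20 0.0066 0.0025 -0.0143 -13.1 0 0.01; 20 0.0067 0.0144 0.0026 -13.09 0 0; 20 0.0066 -0.0025 0.0143 -13.1 0 0; 20 0.0066 -0.0143 -0.0026 -13.1 0 0
```

>>> apply_moves(increments="20 0.005 0.004 -0.01 -0.03 0 0; 20 0.006 0.004 -0.014 0 0 0; 20 0.006 0.0023 -0.014 0 0 0; 20 0.006 0 -0.012 0 0 0; 20 0.003 0 -0.007 0 0 0; 20 0 0 0 0 0 0; 20 0 0 0 0 0 0; 20 0 0 0 0 0 0")

```text
clock: 11.25
tcp_pos: [0.557, -0.1388, 0.1391]
orientation: [1.398, 1.074, -1.398]
contact_force: [-0.1, -1.8, -2.7]
grip_width: 0.0256
```

Run:
```python
from h import *
st(); w=r.grab_frame("wrist"); print(w["origin"].tolist(),w["orientation"].tolist())
c=w["color"][60:360,180:480]; cv2.imwrite("pics/w5.png",cv2.resize(c,(600,600),interpolation=cv2.INTER_CUBIC))
```

```text
11.25 along -190.23 lat -0.2 z 139.15 yaw -104.9 pitch/roll [0.0006 0.0004] F [-0.1 -1.8 -2.7] M [-0.01  0.01 -0.04] w 0.0256
[0.574797321162917, -0.0710410917012452, 0.26394890310888874] [-0.28190540875784026, 0.036444190361218196, -0.2577891360549387]
```

View pics/w5.png

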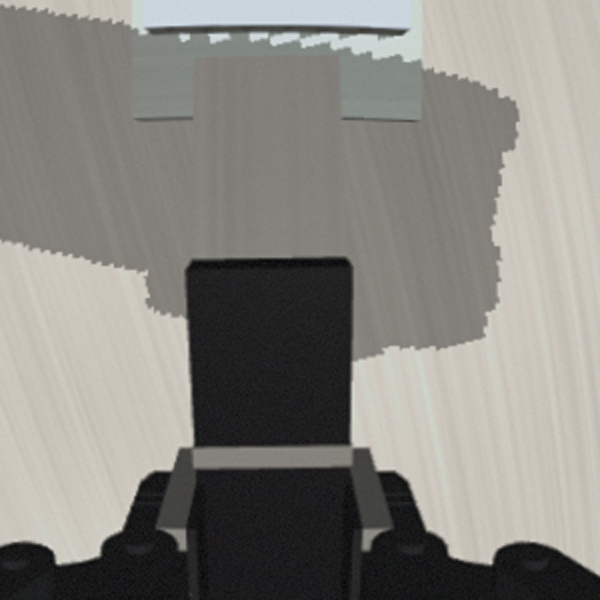

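The tip edge at crop (193–341,57) is over the ledge (outer edge 134–421, row 119) and parallel to the lid ear edge (147–411, row 31), about 2 mm left of centre. Next I'll lower it onto the ledge.

>>> apply_moves(increments="20 0.002 0.001 0 0 0 0; 20 0.002 0.001 0 0 0 0; 20 0.001 0 0 0 0 0; 20 0.001 0 0 0 0 0; 20 0.0005 0 0 0 0 0; 20 0.0005 0 0 0 0 0; 20 0.0005 0 0 0 0 0; 20 0 0 0 0 0 0")

```text
clock: 12.1
tcp_pos: [0.5589, -0.1385, 0.1316]
orientation: [1.397, 1.076, -1.397]
contact_force: [-1.9, -0.6, 1.6]
grip_width: 0.0257
```

Run:
```python
from h import *
st()
```

```text
12.1 along -189.47 lat -2.04 z 131.57 yaw -104.83 pitch/roll [-0.     -0.0001] F [-1.9 -0.6  1.6] M [0.18 0.36 0.18] w 0.0257
```

>>> apply_moves(increments="20 0 0 -0.002 0 0 0; 20 0 0 -0.003 0 0 0; 20 0 0 -0.003 0 0 0; 20 0 0 -0.003 0 0 0; 20 0 0 -0.003 0 0 0; 20 0 0 -0.002 0 0 0; 20 0 0 -0.002 0 0 0; 20 0 0 0 0 0 0")

```text
clock: 12.9
tcp_pos: [0.5627, -0.1259, 0.1319]
orientation: [1.396, 1.069, -1.402]
contact_force: [-4.6, -13.3, 6.7]
grip_width: 0.0258
```

Run:
```python
from h import *
st()
```

```text
12.9 along -176.28 lat -2.38 z 131.94 yaw -105.03 pitch/roll [0.0012 0.0053] F [ -4.6 -13.3   6.7] M [-2.55  0.86  0.08] w 0.0258
```

>>> apply_moves(increments="20 0 0 -0.002 0 0 0; 20 0 0 -0.002 0 0 0; 20 0 0 -0.002 0 0 0; 20 0 0 -0.002 0 0 0; 20 0 0 -0.001 0 0 0; 20 0 0 -0.001 0 0 0; 20 0 0 -0.001 0 0 0; 20 0 0 0 0 0 0")

```text
clock: 13.7
tcp_pos: [0.5654, -0.1164, 0.132]
orientation: [1.396, 1.067, -1.403]
contact_force: [-4.2, -16.1, 7.4]
grip_width: 0.026
```

Run:
```python
from h import *
st()
```

```text
13.7 along -166.41 lat -2.61 z 131.99 yaw -105.1 pitch/roll [0.0017 0.0062] F [ -4.2 -16.1   7.4] M [-3.08  0.94 -0.03] w 0.026
```

>>> apply_moves(increments="20 0 0 -0.002 0 0 0; 20 0 0 -0.001 0 0 0; 20 0 0 -0.001 0 0 0; 20 0 0 -0.001 0 0 0; 20 0 0 0 0 0 0; 20 0 0 0 0 0 0; 20 0 0 0 0 0 0; 20 0 0 0 0 0 0")

```text
clock: 14.5
tcp_pos: [0.5668, -0.1116, 0.132]
orientation: [1.396, 1.067, -1.403]
contact_force: [-3.9, -15.8, 6.5]
grip_width: 0.0254
```

Run:
```python
from h import *
st()
w=r.grab_frame("wrist"); cv2.imwrite("pics/w6.png",w["color"])
c=w["color"][60:360,180:480]; cv2.imwrite("pics/w6c.png",cv2.resize(c,(600,600),interpolation=cv2.INTER_CUBIC))
f=r.grab_frame("side"); cv2.imwrite("pics/s6.png",f["color"])
```

```text
14.5 along -161.4 lat -2.63 z 131.99 yaw -105.1 pitch/roll [0.0017 0.0061] F [ -3.9 -15.8   6.5] M [-3.09  0.92 -0.01] w 0.0254
```

View pics/w6c.png

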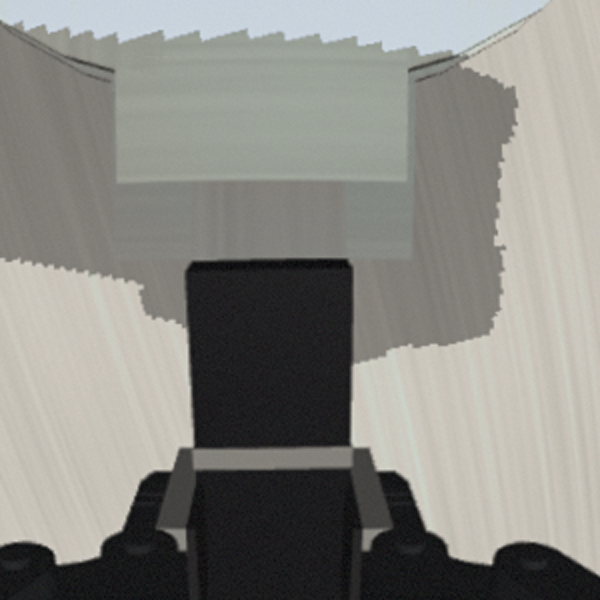

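The wedge has gone in about 22 mm: the shoulder is at row 262 and the lid edge at row 181, so ear b is up about 5 mm. Next I'll withdraw and swing to side a.

>>> apply_moves(increments="20 0 0 0.008 0 0 0; 20 0 0 0.012 0 0 0; 20 0 0 0.014 0 0 0; 20 0 0 0.014 0 0 0; 20 -0.01 0 0.01 0 0 0; 20 -0.03 0 0 0 0 0; 20 -0.04 0 0 0 0 0; 20 -0.04 0 0 0 0 0")

```text
clock: 15.4
tcp_pos: [0.5512, -0.1632, 0.2521]
orientation: [1.396, 1.075, -1.401]
contact_force: [1.0, -0.5, -1.7]
grip_width: 0.0259
```

Run:
```python
from h import *
st(); print(r.get_obs()["joints"].round(2))
o=r.get_obs();M=R.from_rotvec(o["orientation"]).as_matrix();y=np.degrees(np.arctan2(M[1,2],M[0,2]))
plan([(P('a',.225,.25),75)],[32],20,yaw0=y)
```

```text
15.4 along -215.32 lat -0.95 z 252.14 yaw -104.94 pitch/roll [-0.0026  0.0016] F [ 1.  -0.5 -1.7] M [-0.02 -0.06  0.02] w 0.0259
[-0.21  0.33  0.49  1.82 -0.18  1.04  0.09]
20 0 0 -0.0138 -0.82 0.01 0.02; 20 0.0001 0.0013 -0.0137 -0.82 0 0; 20 0.0001 0.0027 -0.0135 -0.81 0 0; 20 0 0.004 -0.0131 -0.82 0 0; 20 0.0001 0.0052 -0.0128 -0.82 0 0; 20 0.0001 0.0065 -0.0121 -0.82 0 0; 20 0 0.0076 -0.0115 -0.82 0 0; 20 0.0001 0.0087 -0.0106 -0.81 0 0
20 0 0.0097 -0.0097 -0.82 0 0; 20 0.0001 0.0107 -0.0088 -0.82 0 0; 20 0.0001 0.0114 -0.0076 -0.82 0 0; 20 0 0.0121 -0.0065 -0.81 0 0; 20 0.0001 0.0127 -0.0053 -0.82 0 0; 20 0.0001 0.0132 -0.0041 -0.82 0 0; 20 0 0.0135 -0.0027 -0.82 0 0; 20 0.0001 0.0137 -0.0013 -0.82 0 0
20 0 0.0137 -0.0001 -0.81 0 0; 20 0.0001 0.0137 0.0014 -0.82 0 0; 20 0.0001 0.0135 0.0026 -0.82 0 0; 20 0 0.0132 0.004 -0.82 0 0; 20 0.0001 0.0127 0.0052 -0.82 0 0; 20 0.0001 0.0122 0.0065 -0.81 0 0; 20 0 0.0114 0.0076 -0.82 0 0; 20 0.0001 0.0107 0.0087 -0.82 0 0
20 0 0.0097 0.0098 -0.82 0 0; 20 0.0001 0.0088 0.0106 -0.81 0 0; 20 0.0001 0.0076 0.0114 -0.82 0 0; 20 0 0.0065 0.0121 -0.82 0 0; 20 0.0001 0.0053 0.0127 -0.82 0 0; 20 0.0001 0.0041 0.0132 -0.82 0 0; 20 0 0.0027 0.0135 -0.81 0 0; 20 0.0001 0.0014 0.0137 -0.82 0 0
```

>>> apply_moves(increments="20 0 0 -0.014 -0.82 0 0; 20 0 0.0015 -0.0135 -0.82 0 0; 20 0 0.0025 -0.0135 -0.82 0 0; 20 0 0.004 -0.013 -0.82 0 0; 20 0 0.005 -0.013 -0.82 0 0; 20 0 0.0065 -0.012 -0.82 0 0; 20 0 0.0075 -0.0115 -0.82 0 0; 20 0 0.0085 -0.0105 -0.82 0 0")

```text
clock: 16.2
tcp_pos: [0.5796, -0.0566, 0.2511]
orientation: [0.808, 1.415, -0.812]
contact_force: [0.2, -0.6, -2.2]
grip_width: 0.0257
```

>>> apply_moves(increments="20 0 0.0095 -0.0095 -0.82 0 0; 20 0 0.0105 -0.009 -0.82 0 0; 20 0 0.0115 -0.0075 -0.82 0 0; 20 0 0.012 -0.0065 -0.82 0 0; 20 0 0.0125 -0.0055 -0.82 0 0; 20 0 0.013 -0.004 -0.82 0 0; 20 0 0.0135 -0.0025 -0.82 0 0; 20 0 0.0135 -0.0015 -0.82 0 0")

```text
clock: 17.0
tcp_pos: [0.6071, 0.0489, 0.251]
orientation: [0.197, 1.563, -0.2]
contact_force: [0.1, 0.4, -1.5]
grip_width: 0.0259
```

>>> apply_moves(increments="20 0 0.0135 0 -0.82 0 0; 20 0 0.0135 0.0015 -0.82 0 0; 20 0 0.0135 0.0025 -0.82 0 0; 20 0 0.013 0.004 -0.82 0 0; 20 0 0.0125 0.005 -0.82 0 0; 20 0 0.012 0.0065 -0.82 0 0; 20 0 0.0115 0.0075 -0.82 0 0; 20 0 0.0105 0.0085 -0.82 0 0")

```text
clock: 17.8
tcp_pos: [0.6345, 0.1541, 0.2509]
orientation: [-0.42, 1.532, 0.417]
contact_force: [-0.7, -0.2, -2.3]
grip_width: 0.0255
```

>>> apply_moves(increments="20 0 0.0095 0.01 -0.82 0 0; 20 0 0.009 0.0105 -0.82 0 0; 20 0 0.0075 0.0115 -0.82 0 0; 20 0 0.0065 0.012 -0.82 0 0; 20 0 0.0055 0.0125 -0.82 0 0; 20 0 0.004 0.013 -0.82 0 0; 20 0 0.0025 0.0135 -0.82 0 0; 20 0 0.0015 0.0135 -0.82 0 0")

```text
clock: 18.6
tcp_pos: [0.6622, 0.2599, 0.2507]
orientation: [-1.025, 1.319, 1.023]
contact_force: [0.2, -0.1, -2.8]
grip_width: 0.0255
```

Run:
```python
from h import *
r.grab_frame("top");r.grab_frame("top");st(); print(r.get_obs()["joints"].round(2))
```

```text
18.7 along 224.26 lat 2.55 z 250.54 yaw 75.7 pitch/roll [ 0.0011 -0.0007] F [ 0.4  0.1 -2.6] M [0.06 0.01 0.04] w 0.0256
[-0.3   0.55 -0.26  1.44  0.14  1.17  2.32]
```

>>> apply_moves(increments="20 0.02 -0.0035 -0.008 0.1 0 0; 20 0.035 0 -0.012 0 0 0; 20 0.03 0 -0.0125 0 0 0; 20 0.017 0 0 0 0 0; 20 0.008 0 0 0 0 0; 20 0.003 0 0 0 0 0; 20 0 0 0 0 0 0; 20 0 0 0 0 0 0")

```text
clock: 19.5
tcp_pos: [0.6576, 0.2306, 0.1398]
orientation: [-1.013, 1.32, 1.012]
contact_force: [-0.1, 0.4, -2.0]
grip_width: 0.0255
```

Run:
```python
from h import *
st(); print(r.get_obs()["joints"].round(2))
```

```text
19.5 along 192.64 lat -1.85 z 139.81 yaw 74.92 pitch/roll [-0.0019  0.0018] F [-0.1  0.4 -2. ] M [ 0.02 -0.04  0.04] w 0.0255
[-0.26  0.63 -0.24  1.58  0.17  0.96  2.32]
```

>>> apply_moves(increments="20 0.002 0 0 0 0 0; 20 0.002 0 0 0 0 0; 20 0.002 0 0 0 0 0; 20 0.001 0 0 0 0 0; 20 0.0005 0 0 0 0 0; 20 0.0005 0 0 0 0 0; 20 0 0 0 0 0 0; 20 0 0 0 0 0 0")

```text
clock: 20.3
tcp_pos: [0.657, 0.2297, 0.1311]
orientation: [-1.013, 1.322, 1.013]
contact_force: [-1.8, 0.7, 5.8]
grip_width: 0.0254
```

Run:
```python
from h import *
st()
```

```text
20.3 along 191.61 lat -1.44 z 131.06 yaw 74.89 pitch/roll [-0.0005  0.0004] F [-1.8  0.7  5.8] M [-0.53  0.45 -0.12] w 0.0254
```

>>> apply_moves(increments="20 0 0 -0.002 0 0 0; 20 0 0 -0.003 0 0 0; 20 0 0 -0.004 0 0 0; 20 0 0 -0.004 0 0 0; 20 0 0 -0.004 0 0 0; 20 0 0 -0.003 0 0 0; 20 0 0 -0.003 0 0 0; 20 0 0 0 0 0 0")

```text
clock: 21.1
tcp_pos: [0.6524, 0.2116, 0.1322]
orientation: [-1.011, 1.313, 1.015]
contact_force: [3.7, 10.8, 4.3]
grip_width: 0.0256
```

Run:
```python
from h import *
st()
```

```text
21.1 along 172.97 lat -1.71 z 132.18 yaw 75.02 pitch/roll [-0.0036  0.0081] F [ 3.7 10.8  4.3] M [ 1.86 -0.68  0.06] w 0.0256
```

>>> apply_moves(increments="20 0 0 -0.002 0 0 0; 20 0 0 -0.003 0 0 0; 20 0 0 -0.003 0 0 0; 20 0 0 -0.003 0 0 0; 20 0 0 -0.003 0 0 0; 20 0 0 -0.002 0 0 0; 20 0 0 -0.002 0 0 0; 20 0 0 0 0 0 0")

```text
clock: 21.9
tcp_pos: [0.6476, 0.1963, 0.1322]
orientation: [-1.011, 1.311, 1.017]
contact_force: [4.4, 14.0, 3.3]
grip_width: 0.0259
```

Run:
```python
from h import *
st()
```

```text
21.9 along 156.91 lat -1.03 z 132.23 yaw 75.11 pitch/roll [-0.0033  0.0102] F [ 4.4 14.   3.3] M [ 2.56 -0.62  0.01] w 0.0259
```

>>> apply_moves(increments="20 0 0 -0.002 0 0 0; 20 0 0 -0.002 0 0 0; 20 0 0 -0.002 0 0 0; 20 0 0 -0.001 0 0 0; 20 0 0 -0.001 0 0 0; 20 0 0 0 0 0 0; 20 0 0 0 0 0 0; 20 0 0 0 0 0 0")

```text
clock: 22.7
tcp_pos: [0.6455, 0.1885, 0.1321]
orientation: [-1.011, 1.311, 1.017]
contact_force: [3.6, 13.3, 3.2]
grip_width: 0.0258
```

Run:
```python
from h import *
st(); w=r.grab_frame("wrist")
c=w["color"][60:360,180:480]; cv2.imwrite("pics/w7c.png",cv2.resize(c,(600,600),interpolation=cv2.INTER_CUBIC))
# grey profile along blade centre columns: lid edge vs shoulder rows
for im,n in((cv2.imread("pics/w6.png"),"b"),(w["color"],"a")):
    g=cv2.cvtColor(im,cv2.COLOR_BGR2GRAY)[130:200,290:335].mean(1); print(n,g.round().astype(int).tolist())
```

```text
22.7 along 148.85 lat -1.01 z 132.14 yaw 75.11 pitch/roll [-0.0032  0.0098] F [ 3.6 13.3  3.2] M [ 2.48 -0.63 -0.02] w 0.0258
b [159, 158, 158, 157, 157, 157, 157, 157, 157, 156, 156, 155, 155, 155, 154, 154, 156, 159, 161, 153, 136, 127, 127, 127, 127, 127, 127, 127, 128, 128, 128, 128, 128, 128, 128, 128, 128, 128, 128, 128, 128, 128, 129, 128, 128, 128, 128, 129, 129, 128, 129, 129, 128, 129, 129, 129, 129, 130, 127, 83, 38, 17, 16, 17, 22, 29, 32, 33, 32, 32]
a [207, 206, 206, 206, 206, 206, 207, 206, 206, 207, 206, 207, 207, 206, 207, 206, 207, 206, 207, 207, 207, 206, 207, 206, 207, 207, 207, 207, 207, 207, 207, 207, 207, 207, 207, 207, 207, 207, 207, 207, 207, 206, 202, 197, 196, 196, 196, 196, 190, 175, 171, 173, 173, 174, 174, 174, 168, 164, 156, 90, 38, 18, 16, 17, 29, 40, 44, 42, 39, 36]
```

Ear a is now at about 34 mm insertion, so about 9.3 mm up against 5 mm on b. Next I'll withdraw and go back to b.

>>> apply_moves(increments="20 0 0 0.01 0 0 0; 20 0 0 0.016 0 0 0; 20 0 0 0.018 0 0 0; 20 0 0 0.018 0 0 0; 20 -0.01 0 0.01 0 0 0; 20 -0.03 0 0 0 0 0; 20 -0.04 0 0 0 0 0; 20 -0.04 0 0 0 0 0")

```text
clock: 23.55
tcp_pos: [0.6621, 0.2509, 0.2506]
orientation: [-1.013, 1.325, 1.014]
contact_force: [0.4, -0.8, -1.7]
grip_width: 0.026
```

Run:
```python
from h import *
st()
o=r.get_obs();M=R.from_rotvec(o["orientation"]).as_matrix();y=np.degrees(np.arctan2(M[1,2],M[0,2]))
plan([((*(C-U*.215+np.array([-U[1],U[0]])*-.0015),.25),-105)],[32],20,yaw0=y)
```

```text
23.55 along 213.37 lat -0.87 z 250.61 yaw 74.89 pitch/roll [ 0.002  -0.0019] F [ 0.4 -0.8 -1.7] M [ 0.07 -0.03  0.01] w 0.026
20 0 0 -0.0134 0.82 -0.02 -0.02; 20 0.0001 -0.0014 -0.0133 0.82 0 0; 20 0 -0.0027 -0.0131 0.81 0 0; 20 0 -0.0039 -0.0128 0.82 0 0; 20 0 -0.0052 -0.0124 0.82 0 0; 20 0 -0.0063 -0.0118 0.82 0 0; 20 0 -0.0075 -0.0111 0.81 0 0; 20 0 -0.0085 -0.0103 0.82 0 0
20 0.0001 -0.0095 -0.0094 0.82 0 0; 20 0 -0.0104 -0.0085 0.82 0 0; 20 0 -0.0111 -0.0074 0.81 0 0; 20 0 -0.0118 -0.0063 0.82 0 0; 20 0 -0.0124 -0.0051 0.82 0 0; 20 0 -0.0128 -0.0038 0.82 0 0; 20 0 -0.0132 -0.0026 0.81 0 0; 20 0.0001 -0.0133 -0.0013 0.82 0 0
20 0 -0.0134 0 0.82 0 0; 20 0 -0.0133 0.0014 0.82 0 0; 20 0 -0.0131 0.0026 0.81 0 0; 20 0 -0.0128 0.0039 0.82 0 0; 20 0 -0.0124 0.0052 0.82 0 0; 20 0 -0.0118 0.0063 0.82 0 0; 20 0.0001 -0.0111 0.0075 0.82 0 0; 20 0 -0.0103 0.0085 0.81 0 0
20 0 -0.0095 0.0095 0.82 0 0; 20 0 -0.0084 0.0103 0.82 0 0; 20 0 -0.0074 0.0112 0.82 0 0; 20 0 -0.0063 0.0118 0.81 0 0; 20 0.0001 -0.0051 0.0124 0.82 0 0; 20 0 -0.0039 0.0128 0.82 0 0; 20 0 -0.0026 0.0131 0.82 0 0; 20 0 -0.0013 0.0134 0.81 0 0
```

>>> apply_moves(increments="20 0 0 -0.0135 0.82 0 0; 20 0 -0.0015 -0.0135 0.82 0 0; 20 0 -0.0025 -0.013 0.82 0 0; 20 0 -0.004 -0.013 0.82 0 0; 20 0 -0.005 -0.0125 0.82 0 0; 20 0 -0.0065 -0.012 0.82 0 0; 20 0 -0.0075 -0.011 0.82 0 0; 20 0 -0.0085 -0.0105 0.82 0 0")

```text
clock: 24.35
tcp_pos: [0.634, 0.1464, 0.2499]
orientation: [-0.404, 1.534, 0.404]
contact_force: [0.7, -0.1, -1.7]
grip_width: 0.0254
```

>>> apply_moves(increments="20 0 -0.0095 -0.0095 0.82 0 0; 20 0 -0.0105 -0.0085 0.82 0 0; 20 0 -0.011 -0.0075 0.82 0 0; 20 0 -0.012 -0.0065 0.82 0 0; 20 0 -0.0125 -0.005 0.82 0 0; 20 0 -0.013 -0.004 0.82 0 0; 20 0 -0.013 -0.0025 0.82 0 0; 20 0 -0.0135 -0.0015 0.82 0 0")

```text
clock: 25.15
tcp_pos: [0.6055, 0.0427, 0.2501]
orientation: [0.213, 1.561, -0.213]
contact_force: [0.4, 0.0, -1.7]
grip_width: 0.0256
```

>>> apply_moves(increments="20 0 -0.0135 0 0.82 0 0; 20 0 -0.0135 0.0015 0.82 0 0; 20 0 -0.013 0.0025 0.82 0 0; 20 0 -0.013 0.004 0.82 0 0; 20 0 -0.0125 0.005 0.82 0 0; 20 0 -0.012 0.0065 0.82 0 0; 20 0 -0.011 0.0075 0.82 0 0; 20 0 -0.0105 0.0085 0.82 0 0")

```text
clock: 25.95
tcp_pos: [0.5769, -0.0612, 0.2501]
orientation: [0.824, 1.41, -0.825]
contact_force: [-0.2, -0.3, -0.7]
grip_width: 0.0254
```

>>> apply_moves(increments="20 0 -0.0095 0.0095 0.82 0 0; 20 0 -0.0085 0.0105 0.82 0 0; 20 0 -0.0075 0.011 0.82 0 0; 20 0 -0.0065 0.012 0.82 0 0; 20 0 -0.005 0.0125 0.82 0 0; 20 0 -0.004 0.013 0.82 0 0; 20 0 -0.0025 0.013 0.82 0 0; 20 0 -0.0015 0.0135 0.82 0 0")

```text
clock: 26.75
tcp_pos: [0.5481, -0.1648, 0.2501]
orientation: [1.409, 1.067, -1.41]
contact_force: [-0.5, -0.2, -2.1]
grip_width: 0.0257
```

Run:
```python
from h import *
r.grab_frame("top");r.grab_frame("top");st(); print(r.get_obs()["joints"].round(2))
```

```text
26.85 along -219.49 lat 1.72 z 250.25 yaw -105.77 pitch/roll [-0.0008  0.001 ] F [-0.1 -0.5 -1.8] M [-0.05  0.04  0.01] w 0.0259
[-0.2   0.33  0.49  1.83 -0.18  1.03  0.08]
```

>>> apply_moves(increments="20 0.02 0.003 -0.008 -0.11 0 0; 20 0.035 0 -0.01 0 0 0; 20 0.03 0 -0.0095 0 0 0; 20 0.017 0 0 0 0 0; 20 0.008 0 0 0 0 0; 20 0.003 0 0 0 0 0; 20 0 0 0 0 0 0; 20 0 0 0 0 0 0")

```text
clock: 27.65
tcp_pos: [0.5596, -0.1388, 0.1384]
orientation: [1.397, 1.075, -1.395]
contact_force: [0.2, 0.2, -2.3]
grip_width: 0.0254
```

>>> apply_moves(increments="20 0.002 0 0 0 0 0; 20 0.002 0 0 0 0 0; 20 0.001 0 0 0 0 0; 20 0.001 0 0 0 0 0; 20 0.0005 0 0 0 0 0; 20 0 0 0 0 0 0; 20 0 0 0 0 0 0; 20 0 0 0 0 0 0")

```text
clock: 28.45
tcp_pos: [0.559, -0.1387, 0.1311]
orientation: [1.397, 1.076, -1.396]
contact_force: [-2.7, -1.1, 5.7]
grip_width: 0.0258
```

Run:
```python
from h import *
st()
```

```text
28.45 along -189.56 lat -2.17 z 131.12 yaw -104.77 pitch/roll [ 0.0003 -0.0001] F [-2.7 -1.1  5.7] M [0.3  0.44 0.14] w 0.0258
```

>>> apply_moves(increments="20 0 0 -0.002 0 0 0; 20 0 0 -0.004 0 0 0; 20 0 0 -0.005 0 0 0; 20 0 0 -0.005 0 0 0; 20 0 0 -0.005 0 0 0; 20 0 0 -0.005 0 0 0; 20 0 0 -0.003 0 0 0; 20 0 0 -0.002 0 0 0")

```text
clock: 29.25
tcp_pos: [0.5675, -0.1118, 0.1318]
orientation: [1.396, 1.07, -1.397]
contact_force: [-2.1, -10.8, 7.7]
grip_width: 0.0257
```

Run:
```python
from h import *
st()
```

```text
29.25 along -161.43 lat -3.35 z 131.83 yaw -104.88 pitch/roll [0.0032 0.0033] F [ -2.1 -10.8   7.7] M [-1.75  0.61  0.05] w 0.0257
```

>>> apply_moves(increments="20 0 0 -0.003 0 0 0; 20 0 0 -0.003 0 0 0; 20 0 0 -0.003 0 0 0; 20 0 0 -0.002 0 0 0; 20 0 0 -0.002 0 0 0; 20 0 0 -0.001 0 0 0; 20 0 0 0 0 0 0; 20 0 0 0 0 0 0")

```text
clock: 30.05
tcp_pos: [0.5701, -0.1027, 0.132]
orientation: [1.396, 1.065, -1.402]
contact_force: [-3.4, -16.7, 7.8]
grip_width: 0.0259
```

Run:
```python
from h import *
st()
f=r.grab_frame("wrist"); g=cv2.cvtColor(f["color"],cv2.COLOR_BGR2GRAY)[130:200,290:335].mean(1); print(g.round().astype(int).tolist())
```

```text
30.05 along -151.98 lat -3.52 z 131.99 yaw -105.12 pitch/roll [0.0038 0.0073] F [ -3.4 -16.7   7.8] M [-3.16  0.96 -0.03] w 0.0259
[155, 156, 156, 158, 159, 160, 160, 160, 159, 160, 159, 158, 157, 157, 157, 157, 157, 157, 157, 156, 156, 157, 157, 157, 158, 157, 157, 157, 156, 155, 155, 154, 154, 154, 154, 154, 154, 153, 153, 152, 152, 152, 151, 151, 154, 157, 159, 148, 132, 127, 127, 128, 128, 128, 128, 128, 129, 129, 127, 87, 40, 17, 17, 17, 21, 28, 32, 33, 33, 32]
```

>>> apply_moves(increments="20 0 0 -0.001 0 0 0; 20 0 0 -0.001 0 0 0; 20 0 0 0 0 0 0; 20 0 0 0 0 0 0; 20 0 0 0 0 0 0; 20 0 0 0 0 0 0; 20 0 0 0 0 0 0; 20 0 0 0 0 0 0")

```text
clock: 30.9
tcp_pos: [0.5706, -0.1009, 0.132]
orientation: [1.396, 1.065, -1.402]
contact_force: [-3.3, -16.9, 8.3]
grip_width: 0.0258
```

Run:
```python
from h import *
st()
f=r.grab_frame("wrist"); cv2.imwrite("pics/w8.png",f["color"])
a=cv2.imread("pics/w7c.png")[150:300,50:450]; b=cv2.resize(f["color"][60:360,180:480],(600,600),interpolation=cv2.INTER_CUBIC)[150:300,50:450]
cv2.imwrite("pics/cmp.png",cv2.resize(np.vstack([a,b]),(800,600)))
```

```text
30.9 along -150.09 lat -3.54 z 132.01 yaw -105.13 pitch/roll [0.0038 0.0073] F [ -3.3 -16.9   8.3] M [-3.23  0.9   0.02] w 0.0258
```

View pics/cmp.png

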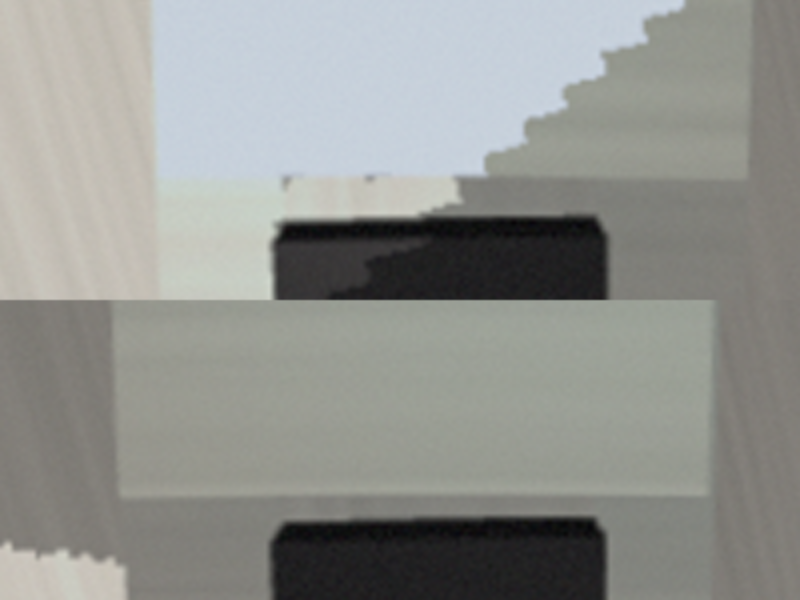

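Shoulder-to-lid gaps are about 3.4 mm on a (rows 177–217, top strip) and about 2.3 mm on b (495–522, bottom strip), so both ears should be up roughly 9 to 9.5 mm. Next I'll withdraw and lay the wedge back down ahead of the holster.

>>> apply_moves(increments="20 0 0 0.01 0 0 0; 20 0 0 0.016 0 0 0; 20 0 0 0.018 0 0 0; 20 0 0 0.018 0 0 0; 20 -0.01 0 0.015 0 0 0; 20 -0.02 0 0.01 0 0 0; 20 -0.02 0 0 0 0 0; 20 0 0 0 0 0 0")

```text
clock: 31.75
tcp_pos: [0.5502, -0.1785, 0.1834]
orientation: [1.399, 1.071, -1.394]
contact_force: [-0.6, 0.4, -2.6]
grip_width: 0.0254
```

Run:
```python
from h import *
st(); o=r.get_obs();M=R.from_rotvec(o["orientation"]).as_matrix();y=np.degrees(np.arctan2(M[1,2],M[0,2]))+360
plan([((.535,-.315,.14),178.5)],[16],20,yaw0=y)
```

```text
31.75 along -230.36 lat -3.94 z 183.39 yaw -104.83 pitch/roll [ 0.0049 -0.0001] F [-0.6  0.4 -2.6] M [-0.05 -0.07  0.05] w 0.0254
20 0.0027 0.0013 0.0085 0.7 0 -0.04; 20 0.0027 0.0019 0.0083 0.69 0 0; 20 0.0027 0.0027 0.0082 0.7 0 0; 20 0.0027 0.0033 0.0079 0.7 0 0; 20 0.0028 0.004 0.0076 0.69 0 0; 20 0.0027 0.0046 0.0073 0.7 0 0; 20 0.0027 0.0052 0.0068 0.7 0 0; 20 0.0027 0.0057 0.0064 0.7 0 0
20 0.0027 0.0063 0.0058 0.69 0 0; 20 0.0027 0.0067 0.0054 0.7 0 0; 20 0.0027 0.0072 0.0047 0.7 0 0; 20 0.0027 0.0075 0.0041 0.69 0 0; 20 0.0027 0.0078 0.0035 0.7 0 0; 20 0.0027 0.0081 0.0029 0.7 0 0; 20 0.0028 0.0084 0.0021 0.69 0 0; 20 0.0027 0.0084 0.0014 0.7 0 0
```

>>> apply_moves(increments="20 0.0025 0.0015 0.0085 0.7 0 -0.04; 20 0.0025 0.002 0.0085 0.7 0 0; 20 0.0025 0.0025 0.008 0.7 0 0; 20 0.0025 0.0035 0.008 0.7 0 0; 20 0.0025 0.004 0.0075 0.7 0 0; 20 0.0025 0.0045 0.0075 0.7 0 0; 20 0.0025 0.005 0.007 0.7 0 0; 20 0.0025 0.0055 0.0065 0.7 0 0")

```text
clock: 32.55
tcp_pos: [0.5402, -0.2453, 0.1596]
orientation: [1.851, 0.617, -1.861]
contact_force: [0.7, 0.8, -1.9]
grip_width: 0.0253
```

>>> apply_moves(increments="20 0.003 0.0065 0.006 0.7 0 0; 20 0.003 0.0065 0.0055 0.7 0 0; 20 0.003 0.007 0.0045 0.7 0 0; 20 0.003 0.0075 0.004 0.7 0 0; 20 0.003 0.008 0.0035 0.7 0 0; 20 0.003 0.008 0.003 0.7 0 0; 20 0.003 0.0085 0.002 0.7 0 0; 20 0.003 0.0085 0.0015 0.7 0 0")

```text
clock: 33.35
tcp_pos: [0.5325, -0.3135, 0.1355]
orientation: [-2.197, 0.035, 2.21]
contact_force: [-0.3, 0.1, -1.3]
grip_width: 0.0255
```

Run:
```python
from h import *
r.grab_frame("top");r.grab_frame("top");st(); print(r.get_obs()["tcp_pos"])
```

```text
33.45 along -366.32 lat -21.31 z 135.4 yaw 178.14 pitch/roll [-0.0007  0.0069] F [-0.   0.5 -0.8] M [0.02 0.05 0.03] w 0.0257
[ 0.53177472 -0.31435036  0.13540069]
```

>>> apply_moves(increments="20 0.02 0 0 0 0 0; 20 0.03 0 0 0 0 0; 20 0.03 0 0 0 0 0; 20 0.018 0 0 0 0 0; 20 0.008 0 0 0 0 0; 20 0.003 0 0 0 0 0; 20 0.002 0 0 0 0 0; 20 0.001 0 0 0 0 0")

```text
clock: 34.25
tcp_pos: [0.5329, -0.3141, 0.0256]
orientation: [-2.202, 0.033, 2.209]
contact_force: [-0.8, -0.3, -2.5]
grip_width: 0.0255
```

>>> apply_moves(increments="20 0.0005 0 0 0 0 0; 20 0.0005 0 0 0 0 0; 20 0.0005 0 0 0 0 0; 20 0 0 0 0 0 0; 20 0 0 0 0 0 0; 20 0 0 0 0 0 0; 20 0 0 0 0 0 0; 20 0 0 0 0 0 0")

```text
clock: 35.05
tcp_pos: [0.5322, -0.3136, 0.0231]
orientation: [-2.2, 0.032, 2.21]
contact_force: [-0.3, -0.2, -2.1]
grip_width: 0.0254
```

>>> apply_moves(increments="20 0.001 0 0 0 0 0; 20 0.0005 0 0 0 0 0; 20 0 0 0 0 0 0; 45 0 0 0 0 0 0; 55 0 0 0 0 0 0; 60 0 0 0 0 0 0; 60 -0.005 0 0 0 0 0; 60 -0.03 0 0 0 0 0")

```text
clock: 35.85
tcp_pos: [0.5306, -0.3123, 0.0546]
orientation: [-2.194, 0.029, 2.215]
contact_force: [0.5, 0.3, -0.9]
grip_width: 0.0599
```

>>> apply_moves(increments="60 -0.03 0 0 0 0 0; 60 -0.04 0 0 0 0 0; 60 -0.04 0 0 0 0 0; 60 -0.04 0 0 0 0 0; 60 -0.02 0 0 0 0 0; 60 0 0 0 0 0 0; 60 0 0 0 0 0 0; 60 0 0 0 0 0 0")

```text
clock: 36.65
tcp_pos: [0.5326, -0.3133, 0.2255]
orientation: [-2.198, 0.031, 2.212]
contact_force: [-0.1, -0.9, -0.4]
grip_width: 0.0597
```

Run:
```python
from h import *
st(); f=r.grab_frame("side"); t=r.grab_frame("top"); w=r.grab_frame("wrist")
cv2.imwrite("pics/s9.png",f["color"]);cv2.imwrite("pics/t9.png",t["color"]);cv2.imwrite("pics/w9.png",w["color"])
v=cv2.resize(f["color"][190:280,225:330],(700,600),interpolation=cv2.INTER_CUBIC)
v=v[:,:400+300][:, :]
x=cv2.resize(w["color"],(400,300)); y=cv2.resize(t["color"][60:340],(400,300),interpolation=cv2.INTER_AREA)
cv2.imwrite("pics/fin.png",np.hstack([cv2.resize(f["color"][190:280,225:285+0],(400,600),interpolation=cv2.INTER_CUBIC) if False else cv2.resize(v,(400,343)) if False else np.vstack([cv2.resize(v,(400,343)),np.zeros((257,400,3),np.uint8)]),np.vstack([x,y])]))
# diffs: everything else moved? compare top images
a=cv2.imread("pics/top0.png"); d=cv2.absdiff(a,t["color"]).max(2)
for n,(c0,c1,r0,r1) in dict(tray=(150,210,255,320),beaker_a=(275,310,285,322),spanner=(220,265,290,365),beaker_b=(240,272,108,146),bottle=(295,328,90,138),jar=(348,382,118,156),gasket=(165,214,127,173),big=(428,498,335,405)).items(): print(n,(d[r0:r1,c0:c1]>40).mean().round(3))
```

```text
36.65 along -365.1 lat -21.82 z 225.47 yaw 178.24 pitch/roll [-0.0022  0.0065] F [-0.1 -0.9 -0.4] M [-0.02 -0.02 -0.05] w 0.0597
tray 0.0
beaker_a 0.093
spanner 0.218
beaker_b 0.0
bottle 0.0
jar 0.0
gasket 0.0
big 0.52
```

View pics/fin.png

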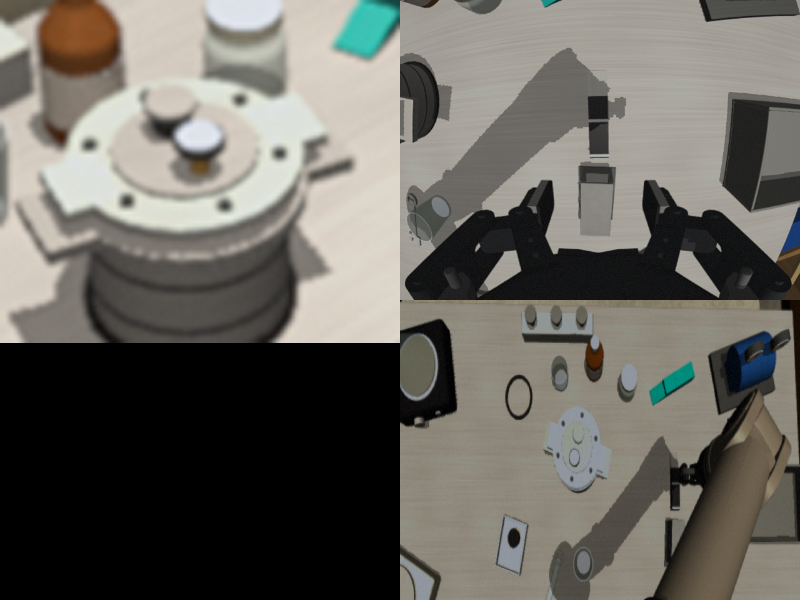

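The lid is visibly raised on both sides, with the seam shadow open at both ears, and the wedge lies flat ahead of the holster. As a last check I'll measure the rise from the lid's bolt holes in the side view, before against after.

Run:
```python
from h import *
f=r.grab_frame("side"); C3=np.array([.606,.045])
a=cv2.imread("pics/side0.png");b=cv2.imread("pics/s9.png")
def cen(im,p):
    x,y=map(round,p); g=cv2.cvtColor(im,cv2.COLOR_BGR2GRAY).astype(float)[y-4:y+5,x-4:x+5]
    w=np.clip(np.median(g)-25-g,0,None); yy,xx=np.mgrid[y-4:y+5,x-4:x+5]; return np.array([(w*xx).sum()/w.sum(),(w*yy).sum()/w.sum()])
H=np.array([[.6223,-.017,.1245],[.561,.0002,.1245],[.5443,.0615,.1245],[.5899,.107,.1245]])
A=[(287.7,218.4),(298.1,232.4),(283.6,246),(258.1,244.9)]; B=[(287.6,215.7),(297.8,229.8),(283.7,243.5),(258,242.5)]
for h,p,q in zip(H,A,B):
    p=cen(a,p);q=cen(b,q); k=(proj(f,h+[0,0,.01])-proj(f,h))[0]
    print("along",((h[:2]-C3)@U*1e3).round(0),p.round(2),q.round(2),"rise mm",(10*(q-p)@k/(k@k)).round(2))
```

```text
along -56.0 [288.72 216.72] [288.63 214.47] rise mm 7.53
along -55.0 [298.07 232.44] [297.89 229.77] rise mm 8.91
along -0.0 [283.4  245.57] [283.82 243.7 ] rise mm 6.12
along 56.0 [258.31 244.55] [258.26 241.76] rise mm 9.17
```

Run:
```python
from h import *
f=r.grab_frame("side"); b=np.float32(cv2.cvtColor(f["color"],cv2.COLOR_BGR2GRAY)); a=np.float32(cv2.imread("pics/side0.png",0)); a6=np.float32(cv2.imread("pics/s6.png",0))
C3=np.array([.606,.045])
H=np.array([[.6223,-.017,.1245],[.561,.0002,.1245],[.5443,.0615,.1245],[.5899,.107,.1245]])
A=[(287.7,218.4),(298.1,232.4),(283.6,246),(258.1,244.9)]
S=8
for h,p in zip(H,A):
    x,y=map(round,p); k=(proj(f,h+[0,0,.01])-proj(f,h))[0]
    T=cv2.resize(a[y-3:y+4,x-4:x+5],None,fx=S,fy=S,interpolation=cv2.INTER_CUBIC)
    out=[]
    for im in(a6,b):
        I=cv2.resize(im[y-9:y+8,x-8:x+9],None,fx=S,fy=S,interpolation=cv2.INTER_CUBIC)
        m=cv2.matchTemplate(I,T,cv2.TM_CCOEFF_NORMED); _,v,_,l=cv2.minMaxLoc(m); d=np.array([l[0]/S-4,l[1]/S-6]); out+= [d.tolist(),round(v,3),(10*d@k/(k@k)).round(2)]
    print(((h[:2]-C3)@U*1e3).round(0),out)
```

```text
-56.0 [[0.125, -1.125], 0.989, np.float64(3.77), [0.0, -2.625], 0.984, np.float64(8.81)]
-55.0 [[-0.125, -1.125], 0.978, np.float64(3.75), [-0.125, -2.625], 0.996, np.float64(8.75)]
-0.0 [[-0.125, -0.75], 0.991, np.float64(2.49), [-0.125, -2.625], 0.988, np.float64(8.69)]
56.0 [[-0.125, -0.25], 0.993, np.float64(0.85), [-0.25, -2.5], 0.992, np.float64(8.28)]
```

Those steps are quantised at 0.4 mm, which makes ear a look marginal, so I'll measure again at finer resolution.

Run:
```python
from h import *
fs=[r.grab_frame("side") for _ in range(8)]; f=fs[0]
b=np.mean([cv2.cvtColor(x["color"],cv2.COLOR_BGR2GRAY) for x in fs],0).astype(np.float32); a=np.float32(cv2.imread("pics/side0.png",0)); a6=np.float32(cv2.imread("pics/s6.png",0))
H=np.array([[.6223,-.017,.1245],[.561,.0002,.1245],[.5443,.0615,.1245],[.5899,.107,.1245]])
A=[(287.7,218.4),(298.1,232.4),(283.6,246),(258.1,244.9)]
def ecc(T,I,x,y,d0,rx,ry):
    t=T[y-ry:y+ry+1,x-rx:x+rx+1]; W=np.float32([[1,0,x-rx+d0[0]],[0,1,y-ry+d0[1]]])
    c,W=cv2.findTransformECC(t,I,W,cv2.MOTION_TRANSLATION,(3,200,1e-7),None,1); return np.array([W[0,2]-x+rx,W[1,2]-y+ry]),c
for r_ in((3,3),(4,3),(5,4)):
  R_=[[],[],[]]; xs=[]
  for h,p in zip(H,A):
    x,y=map(round,p); k=(proj(f,h+[0,0,.01])-proj(f,h))[0]; xs.append((h[:2]-C)@U*1e3)
    for i,(t,im,d0) in enumerate([(a,a6,(0,-.8)),(a,b,(0,-2.6)),(a6,b,(0,-1.8))]):
        try: d,c=ecc(t,im,x,y-(1 if i==2 else 0),d0,*r_); R_[i].append(10*d@k/(k@k))
        except cv2.error: R_[i].append(np.nan)
  for q in R_:
    q=np.array(q); 
    if np.isfinite(q).all(): s,c=np.polyfit(xs,q,1); print(r_,q.round(2),"ear a",(c+95*s).round(2),"ear b",(c-95*s).round(2))
    else: print(r_,q.round(2))
```

```text
(3, 3) [3.87 3.94 2.36 1.04] ear a -0.02 ear b 4.92
(3, 3) [8.79 8.79 8.69 8.37] ear a 8.27 ear b 8.95
(3, 3) [4.96 4.87 6.3  7.35] ear a 8.28 ear b 4.07
(4, 3) [3.88 3.81 2.33 1.08] ear a 0.04 ear b 4.82
(4, 3) [8.77 8.8  8.69 8.42] ear a 8.33 ear b 8.92
(4, 3) [5.   4.9  6.3  7.34] ear a 8.25 ear b 4.11
(5, 4) [3.83 3.47 2.32 1.14] ear a 0.21 ear b 4.54
(5, 4) [8.65 8.84 8.68 8.47] ear a 8.41 ear b 8.85
(5, 4) [4.79 4.97 6.31 7.41] ear a 8.37 ear b 4.0
```

```bash
python3 -c "
from bench import r
print(r.get_obs()['clock']); print(r.hand_in())"
```

```text
37.3
the job is handed in; nothing more can be done
None
```

The lid is up about 8.3 mm at ear a and 8.9 mm at ear b. The wedge lies underside down on the bench ahead of the holster, and I handed the job in at 37.3 s.

I drew the wedge from the holster, laid it down and took it again by the handle. I then pried b to about 5 mm, a to its final height, and b to its final height. By these figures the ears were never more than about 5 mm apart.

**Lid height:** these figures come from the lid's bolt holes in the side view, before against after. Ear a read 8.25 to 8.4 mm with either of two earlier pictures as reference; ear b read 8.85 to 8.95 mm. The ears end about 0.6 mm apart.

**Disagreement:** the depth the wedge went in suggests ear a is higher, about 8.8 to 9.3 mm. Both put it over 8 mm, but by the side view the margin is only about 0.3 mm. A first, cruder side-view measurement gave scattered values (6.1 to 9.2 mm); I replaced it with finer image matching.

**Everything else:** the top view shows no change at the tray with its stopper, beaker_b, bottle, jar or gasket. It was inconclusive for beaker_a, the spanner and the larger black wedge, which the arm or its shadow covered; I sent the arm near none of them. The highest force I read on the tool was about 19 N, and the gripper ended open and clear above the wedge.

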